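Seat a chair rail in the boring jig and snap the toggle clamp shut

TASK

Get the chair rail ready for drilling: with the fingertips push it back square against the jig's fence and along until its end is fully home on the drill bush block, then push the red clamp handle over until it snaps past its dead point and stays locked down with the rubber pad pressing on the rail. Only push: do not lift the rail, and leave the tools and other things on the bench where they are.

Things in the scene. Friction and masses are not known exactly. Their poses are not given: they have to be found in the camera images.
- jig: Plywood boring jig fixed to the bench. x square to its fence (away from the robot at yaw 0), y along the fence to the bush block, z up; origin at bench level, below the fence's front face, level with the clamp's middle. Board 18 mm thick, x -100 to 125, y -215 to 170 mm. Fence: batten with front face at x = 0, x 0 to 105, y -210 to 120, top at z = 38 mm.
- bush_face (a point): On the jig: where the rail's end belongs, on the face (jig y = 120 mm) of the drill bush block, the dark wooden end stop with two steel bushes. The block spans jig x -60 to 105, y 120 to 158, top at z = 62 mm. This point is at jig (-25, 120, 31) mm.
- clamp_base (a point): Middle of the foot of the horizontal-handle toggle clamp, on the fence's top at jig (58, 0, 38) mm. Base 84 x 50 mm, cheeks up to z = 62 mm. When open its arm (64 mm, with a rubber-capped spindle) stands raised before the handle, leaning towards the rail, its top below z = 125 mm; it comes down over the rail as the handle goes down.
- rail: Loose beech chair rail, 50 (its x) x 240 (its y) x 26 mm (its z), 0.15 to 0.31 kg, flat on the jig's board before the fence. Origin at the centre of its underside. Starts some 5 to 12 mm off the fence, 25 to 60 mm short of the bush block, up to 0.03 rad askew. Fully home: origin at jig (-25, 0, 18) mm, axes along the jig's.
- rail_a (a point): On the rail's vertical edge that belongs in the corner of fence and bush block, at half height: rail frame (25, 120, 13) mm. Fully home it is at jig x = 0, y = 120 mm.
- rail_b (a point): The same on the fence side of the rail's other end: rail frame (25, -120, 13) mm. Fully home it is at jig x = 0, y = -120 mm.
- clamp_handle (a joint): Angle of the red clamp handle against the clamp arm, rad: -2.25 to -1.7 at the start (open), grows as the handle is pushed over and down. Light until the pad meets the rail (about -0.31); then it takes up to 8 N at the grip, most at about -0.2, and springs back if let go; dead point at about -0.05; past it the handle snaps to its stop at 0.11 and stays locked.
- handle_push (a point): Where to push: middle of the upper face (robot's side while it stands up) of the red grip, 30 mm short of its end. Grip 93 mm long, 18 wide (jig y), 13 thick. Swings in the jig's plane y = 0, from leaning back, some 60 degrees above level, down to level, pointing to jig +x. It passes jig x, z (mm): (91, 174) at joint -2.29, (112, 169) at -1.66, (121, 158) at -1.09.
- handle_locked (a point): Fixed point of the jig, (138, 0, 83) mm: where handle_push is when locked (joint 0.11, grip about level). On the way down handle_push passes jig x, z (mm) and grip tilt above level (degrees): (124, 150), 33 at joint -0.81; (127, 138), 26 at -0.50; (129, 129), 21 at -0.32; (133, 107), 9 at -0.05. Earlier tilts: 68 at -2.29, 52 at -1.66, 40 at -1.09.
- clamp_arm: Steel arm of the toggle clamp with the black rubber pad (17 mm across, 14 mm high) on its spindle. Origin on the arm's pivot, at jig (30, 0, 53) mm. Locked, the pad presses on the rail's top at jig (-23, 0) mm with about 20 N.
- spare_rail: Bystander: another beech rail like the first, lying on the bench at the left, 50 x 240 x 26 mm, origin at the centre of its underside.
- sanding_block: Bystander: cork sanding block 45 x 55 x 26 mm lying on the fence between the clamp and the bush block; origin at the centre of its underside.
- pencil: Bystander: flat red carpenter's pencil, 13 x 135 x 8 mm, lying along the fence's top on the other side of the clamp; origin at the centre of its underside.
- glue_bottle: Bystander: white glue bottle standing on the left, 60 mm across, 170 mm high; origin at the centre of its underside.
- screwdriver: Bystander: yellow-handled screwdriver, 200 mm long, lying on the bench at the right; origin under its middle.
- mallet: Bystander: wooden mallet, 260 mm long, lying on the bench at the right; origin under its middle.
- dowel_pot: Bystander: clear pot of dowels, 72 mm across, 70 mm high, standing at the right; origin at the centre of its underside.
- tape_measure: Bystander: yellow and black tape measure 70 x 35 x 65 mm standing at the left; origin at the centre of its underside.
Things that resemble listed ones, but are neither listed nor needed, are in the scene too. What is shaped like the rail but purple is not meant.

How it is judged:
On the way, in this order (a step that is already met when the one before it is completed fails the run):
1. the rail is home: both ends within 3 mm of the fence and its end within 3 mm of the bush block (x of each of rail_a, rail_b in the frame of jig above -0.003 m and y of rail_a in the frame of jig above 0.117 m), for 0.2 s.
2. the clamp handle has gone past its dead point to its locked stop (joint above 0.06) with the pad pressing on the rail with more than 10 N (value of joint clamp_handle above 0.06 rad and contact force between clamp_arm and rail above 10 N), for 0.2 s.
At the end, for the whole second after the job is handed in: The rail is at rest with both ends within 3 mm of the fence and its end within 3 mm of the bush block; the handle stays locked by itself past its dead point (joint above 0.06 rad) and the pad presses on the rail with more than 10 N (all of step 1 and all of step 2 and linear speed of rail below 0.01 m/s); the robot touches nothing.
It fails at once if the rail is lifted more than 12 mm off the jig's board or tipped more than 0.15 rad (z of rail in the frame of jig above 0.03 m or angle between rail's own z axis and vertical above 0.15 rad).
It fails at once if a bystander is moved more than 25 mm, lifted or knocked over (distance of any of spare_rail, sanding_block, pencil, glue_bottle, screwdriver, mallet, dowel_pot, tape_measure from where it was at the start of the episode above 0.025 m or angle between any of glue_bottle, dowel_pot, tape_measure's own z axis and vertical above 0.5 rad).
It also fails if it takes over 54 s, if anything falls off the work surface, if the arm or the gripper's body presses on something with over 40 N, if the wrist force passes 120 N, or if a joint passes its speed limit or range.

ROBOT

A 7-joint arm with a two-finger parallel gripper is mounted at the origin on the work surface. World frame = base frame: x ahead of the robot, y to its left, z up, the work surface at z = 0. Lengths are in m, angles in rad, forces in N, time in s.
With the tool pointing down it reaches from about 0.425 to 0.95 m from the base axis. Payload 4.7 kg.
Tool frame: the origin (TCP) lies midway between the tips of the shut fingers; the grasp point (between the pads) lies 19 mm behind it; z points along the fingers, y is the direction in which the jaws open and shut (so a half turn about z gives the same grasp; the last joint's range is limited). The gripper opens to 85 mm and grips with 20 to 120 N. Pads are 22 mm wide; open, the fingers measure 114 mm over their backs; the gripper's body (76 mm by 85 mm) begins 54 mm behind the grasp point. The pads swing forward as they close: fully open they stand 13 mm farther back than shut.
Start: joints at [1.218, 0.469, -0.049, 1.532, 0.024, 1.141, -0.082], TCP at [0.215, -0.64, 0.198] pointing down, gripper open.
Joint ranges: [-2.59, 2.59], [-0.33, 1.99], [-1.39, 1.29], [0.1, 2.45], [-1.04, 4.18], [0.21, 1.99], [-2.66, 2.66]. Speed limits (rad/s): [2.57, 2.57, 3.14, 3.14, 3.14, 3.14, 3.14].

INTERFACE

Orientations are given as a unit quaternion [x, y, z, w].
In Python, from cell import manip, cams, workorder gives the robot as it stands.
- The arm moves only by the tool send_rows, never from a script. Its argument "commands" is a list of rows, each an object of numbers: "dx", "dy", "dz": the shift along the tool's x, y, z in units of 25 mm (1.0 is 25 mm); "rx", "ry", "rz": the turn, a rotation vector about the tool's x, y, z in units of 10 degrees (1.0 is 10 degrees). In form: [{"dx": .., "dy": .., "dz": .., "rx": .., "ry": .., "rz": ..}, ...]. A call has 1 to 8 rows; each row shifts and turns the commanded pose from where the row before left it, along the tool's axes as they then stand; what a row does not reach is not made up. A row lasts 1/8 s, in which the tool goes at most 62.5 mm and 10.7 degrees, less where a joint would pass 70% of its speed; a pose out of reach is approached as far as the arm can. A call is refused whole if a number of a shift passes 1 or a number of a turn 1, either way. A call with a gripper value outside its range is refused whole. "gripper" is the finger opening in mm, from 0 to 85.4, set as the call begins (left out, the last holds). The fingers move at their own pace and stop on an object; "grip_force" is the grip in N (left out, the last holds). Time passes only in rows, so rows that do not move let the fingers close. It gives the time, the measured TCP pose, the force and the opening at its end, in the units of the state.
- manip.observe(): the state, without advancing time (a new reading comes with each control period).
- cams.read_camera(name): name is "scene" or "top"; returns the picture (400x640x3 uint8, blue, green, red); there is no depth.
- cams.calibration(name): a dict with "K" (3x3 intrinsics, pixels), "D" ([k1, k2, p1, p2, k3] as OpenCV has them; the pictures are not rectified), "cam_to_world" (4x4, takes a point from camera to world coordinates). Camera axes: x right, y up, looking along -z (the intrinsics and any distortion apply to the point x, -y, -z); pixel columns grow to the right and rows downward; lengths in m; the calibration is good to about 2 mm. A picture is of the moment at which its call begins. calibration takes no time and is no camera call.
- workorder.hand_in(): hands the job in, once; it reports no verdict.
The state is a dict: "time": time; "joint_positions": joint angles; "joint_velocities": joint speeds; "tau": joint torques, N m; "tool_pos": TCP position; "eef_rot": TCP orientation; "force": force on the tool from outside, world axes, zero at the start; "torque": the same for the moment, N m; "width": finger opening in m.
Only numpy, scipy, OpenCV 4.12 (cv2) and the standard library are available. Lean on these libraries where they do the work, as an engineer would, in place of code of your own. Each camera call takes 0.05 s, during which the arm holds its last target.

## Working session

There is one attempt and no reset: what is moved stays moved. The work goes in short steps, Python scripts to look and compute and a tool call to move; the robot and the scene stay as the last step left them, time stands still between calls to the robot, and variables do not carry over. Pictures are saved under pics/ and viewed, and the job is handed in when it is done.

Besides the shell and the picture viewer there is one more tool, called after "Call:" as name([rows], argument=value, ...), one row to a line, values as JSON. send_rows: Moves the arm, as the interface text tells. Its arguments: {"type":"object","properties":{"commands":{"type":"array"},"gripper":{"type":"number"},"grip_force":{"type":"number"}},"required":["commands"]}

```bash
ls; mkdir -p pics; python3 - <<'E'
from cell import manip,cams
import cv2
for n in("scene","top"):
    cv2.imwrite(f"pics/{n}0.png",cams.read_camera(n)); print(cams.calibration(n))
print(manip.observe())
E
```

```text
pics
{'K': array([[460.41321359,   0.        , 317.44956656],
       [  0.        , 460.41321359, 196.17338109],
       [  0.        ,   0.        ,   1.        ]]), 'D': array([-0.02560628,  0.        ,  0.        ,  0.        ,  0.        ]), 'cam_to_world': array([[ 0.3175836 , -0.71258016,  0.62559585,  1.35131888],
       [ 0.94811395,  0.22829598, -0.22127106, -0.285012  ],
       [ 0.01485235,  0.66340821,  0.74811025,  1.19133784],
       [ 0.        ,  0.        ,  0.        ,  1.        ]])}
{'K': array([[437.80998176,   0.        , 323.4325824 ],
       [  0.        , 437.80998176, 208.81889214],
       [  0.        ,   0.        ,   1.        ]]), 'D': array([-0.09668881,  0.        ,  0.        ,  0.        ,  0.        ]), 'cam_to_world': array([[-0.07828926,  0.97473227, -0.20920755,  0.14826059],
       [-0.99692205, -0.07567211,  0.02049757,  0.0365532 ],
       [ 0.00414846,  0.21016836,  0.97765641,  1.4984449 ],
       [ 0.        ,  0.        ,  0.        ,  1.        ]])}
{'time': 0.1, 'joint_positions': array([ 1.21810515,  0.46936734, -0.04860852,  1.53354428,  0.02408507,
        1.14098614, -0.08231159]), 'joint_velocities': array([-5.32003588e-04, -7.19658993e-04, -7.12614590e-04, -2.31013813e-03,
        3.10587795e-04, -8.37480649e-05,  4.61372841e-04]), 'tau': array([ 4.29610218e-04, -5.11514854e+01, -4.70622978e-02, -2.38389874e+01,
        1.08143865e-02,  4.31895722e-03, -1.58049590e-05]), 'tool_pos': array([ 0.21460547, -0.63938198,  0.1973748 ]), 'eef_rot': array([ 9.86921319e-01,  1.61200407e-01, -1.57615627e-04, -8.45603967e-04]), 'force': array([-1.14015131,  0.2481119 , -0.15322495]), 'torque': array([ 0.02449803, -0.02119047,  0.01517517]), 'width': 0.0855955705395916}
```

View pics/scene0.png

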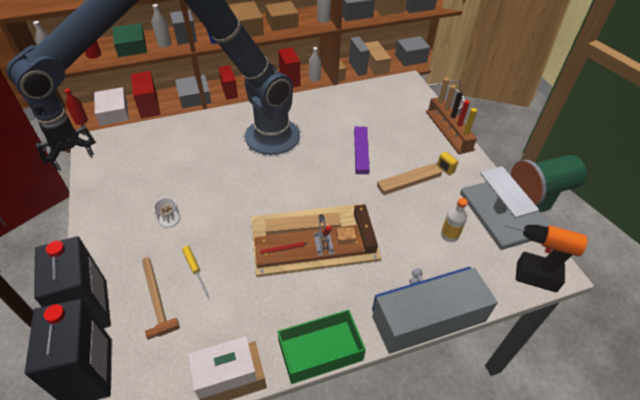

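View pics/top0.png

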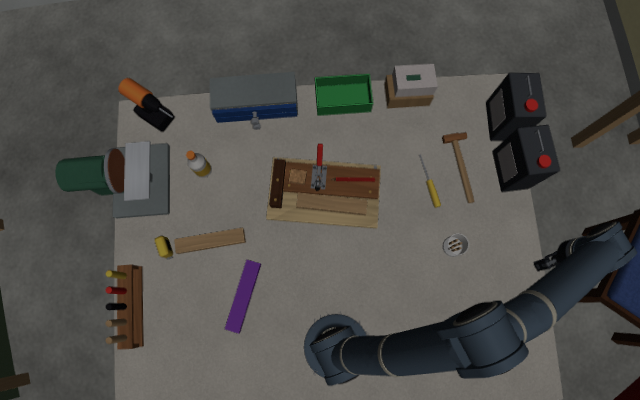

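The top view (+x up, +y left) shows the jig at about (325,193), with the bush block at its left end (277,185), the rail at (333,203), and the clamp with its red handle at (319,165). I'll zoom in to measure these.

```bash
python3 - <<'E'
import cv2
a=cv2.imread("pics/top0.png")[140:240,255:395]; cv2.imwrite("pics/t0z.png",cv2.resize(a,None,fx=5.6,fy=5.6,interpolation=cv2.INTER_CUBIC))
a=cv2.imread("pics/scene0.png")[190:290,240:390]; cv2.imwrite("pics/s0z.png",cv2.resize(a,None,fx=5.2,fy=5.2,interpolation=cv2.INTER_CUBIC))
E
```

```text
(no output)
```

View pics/t0z.png

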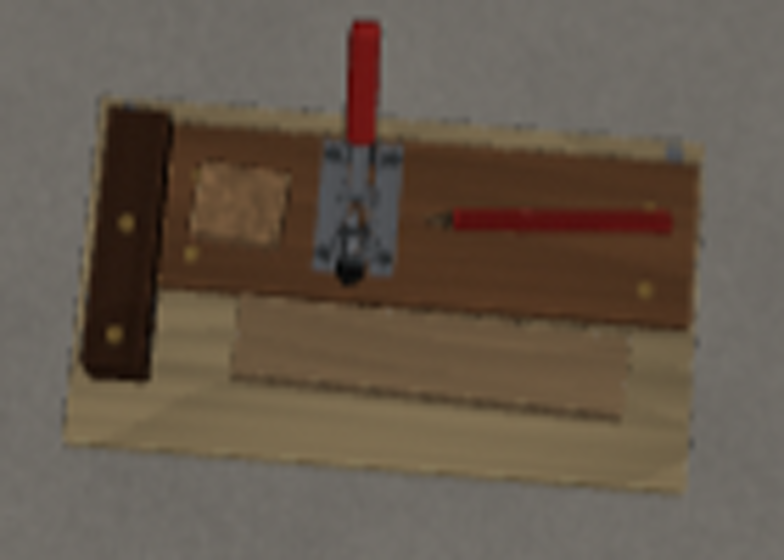

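View pics/s0z.png

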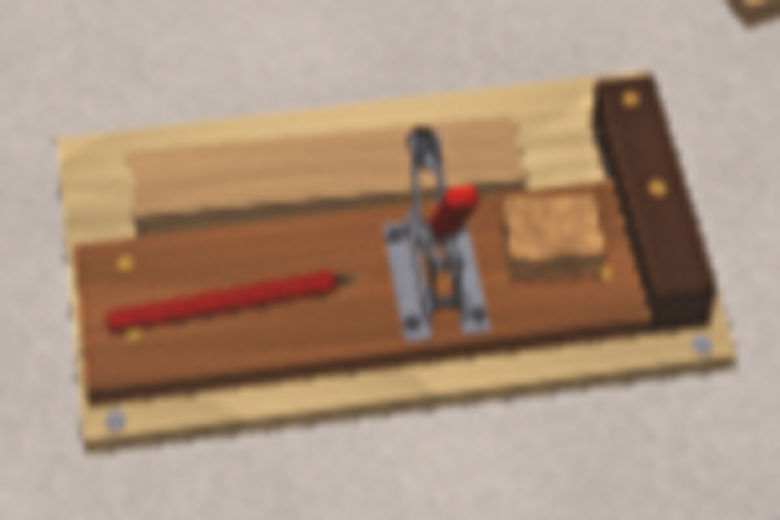

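```bash
cat > h.py <<'E'
import numpy as np, cv2
from scipy.optimize import least_squares
from cell import manip,cams
C={n:cams.calibration(n) for n in("scene","top")}
def proj(n,P):
    c=C[n];T=np.linalg.inv(c["cam_to_world"]);P=np.atleast_2d(P)
    p=P@T[:3,:3].T+T[:3,3]; p=p*[1,-1,-1]
    return cv2.projectPoints(p,np.zeros(3),np.zeros(3),c["K"],np.array(c["D"]))[0][:,0]
def loc(pose,L):
    x,y,t=pose;L=np.atleast_2d(L)/1000.
    c,s=np.cos(t),np.sin(t)
    return np.c_[x+c*L[:,0]-s*L[:,1],y+s*L[:,0]+c*L[:,1],L[:,2]]
def fit(obs,x0,extra=0):
    def r(p):
        return np.concatenate([(proj(n,loc(p,L))-q).ravel() for n,L,q in obs])
    s=least_squares(r,x0,loss="soft_l1"); return s.x,r(s.x).reshape(-1,2)
def ent(n,rows,off,sc):
    a=np.array(rows,float); return n,a[:,:3],(a[:,3:]+.5)/sc-.5+off
E
cat > m.py <<'E'
from h import *
jt=ent("top",[(125,170,18,103,98),(125,-215,18,703,145),(-100,-215,18,685,492),(-100,170,18,65,442),(0,-210,38,688,328),(105,-210,38,700,160),(105,158,62,108,105),(105,120,62,173,117),(-60,120,62,148,380),(-60,158,62,82,375)],(255,140),5.6)
js=ent("scene",[(-100,-215,18,58,138),(125,-215,18,85,440),(125,170,18,735,358),(0,-210,38,75,245),(105,-210,38,90,392),(-60,158,62,652,73),(-60,120,62,598,82),(105,158,62,713,290)],(240,190),5.2)
for o in ([jt],[js],[jt,js]):
    p,r=fit(o,[.6,0,0]);print(p.round(4));print(r.round(1).tolist())
J=p
rt=ent("top",[(25,120,44,238,300),(25,-120,44,630,335),(-25,120,44,232,376),(-25,-120,44,620,411)],(255,140),5.6)
rs=ent("scene",[(25,-120,44,137,220),(25,120,44,520,180),(-25,-120,44,127,155),(-25,120,44,518,118)],(240,190),5.2)
for o in ([rt],[rs],[rt,rs]):
    p,r=fit(o,[.57,0,0]);d=p-J;c,s=np.cos(J[2]),np.sin(J[2]);print(p.round(4),"in jig",(c*d[0]+s*d[1]).round(4),(-s*d[0]+c*d[1]).round(4),d[2].round(4));print(r.round(1).tolist())
E
python3 m.py
```

```text
[ 0.5161  0.0225 -0.1523]
[[-0.5, 0.3], [0.5, -0.3], [0.7, 0.2], [-0.2, 0.9], [0.8, -0.2], [0.1, 0.6], [0.1, 0.7], [-0.6, -0.7], [-0.7, -1.0], [-0.1, -0.9]]
[ 0.5195  0.0216 -0.1641]
[[-0.2, -0.1], [-0.5, 0.3], [1.0, -0.1], [-0.4, -0.1], [-0.9, -0.1], [0.7, 0.2], [-0.4, -0.2], [1.4, -0.3]]
[ 0.5176  0.0222 -0.157 ]
[[-0.3, -0.3], [0.7, -0.4], [0.6, 0.1], [-0.2, 0.3], [0.9, -0.3], [0.3, 0.5], [0.3, 0.1], [-0.3, -1.2], [-0.7, -1.6], [-0.1, -1.6], [-0.3, -0.2], [-0.1, 0.1], [1.1, -1.0], [-0.3, -0.3], [-0.5, -0.3], [0.4, -0.5], [-0.6, -0.9], [1.5, -1.2]]
[ 0.4775 -0.0225 -0.1698] in jig -0.0326 -0.0504 -0.0128
[[0.0, -0.4], [-0.1, -0.3], [-0.4, 0.3], [0.6, 0.4]]
[ 0.4807 -0.025  -0.1866] in jig -0.029 -0.0524 -0.0295
[[-0.7, -0.0], [1.6, 0.1], [0.2, 0.0], [-0.6, -0.1]]
[ 0.4789 -0.0235 -0.1761] in jig -0.031 -0.0512 -0.0191
[[0.4, -1.0], [0.2, -0.5], [-0.2, -0.4], [0.8, 0.2], [-0.3, -0.3], [1.9, -0.8], [0.5, -0.2], [-0.5, -0.9]]
```

```bash
cat > go.py <<'E'
# usage: go.py jx jy z(mm) [tilt deg]  -> shift in tool axes (units) after turn to jig-aligned attitude
import sys
from h import *
from scipy.spatial.transform import Rotation as R
J=(.5172,.0222,-.157)
def rep():
    s=manip.observe();q=R.from_quat(s["eef_rot"]);p=s["tool_pos"]
    c,sn=np.cos(J[2]),np.sin(J[2]);d=p[:2]-J[:2]
    print("t",round(s["time"],2),"jig mm",np.round([1e3*(c*d[0]+sn*d[1]),1e3*(-sn*d[0]+c*d[1]),1e3*p[2]],1),"F jig",np.round(R.from_euler("z",-J[2]).apply(s["force"]),1),"w",round(s["width"],3))
    return s,q,p
s,q,p=rep()
if len(sys.argv)>3:
    a=list(map(float,sys.argv[1:]));tilt=a[3] if len(a)>3 else 0
    G=R.from_euler("z",J[2])*R.from_euler("x",np.pi)*R.from_euler("y",tilt,degrees=True)
    t=loc(J,a[:3])[0]
    print("turn units",((q.inv()*G).as_rotvec(degrees=True)/10).round(2))
    print("shift after turn",(G.inv().apply(t-p)/.025).round(2),"shift now",(q.inv().apply(t-p)/.025).round(2), "radius",np.hypot(*t[:2]).round(3))
E
python3 go.py -82 -85 100
```

```text
t 0.1 jig mm [-195.4 -700.8  197.4] F jig [-1.2  0.1 -0.2] w 0.086
turn units [-0.01  0.    2.75]
shift after turn [  4.54 -24.63   3.89] shift now [ 15.41 -19.73   3.93] radius 0.426
```

```bash
python3 - <<'E'
from h import *
J=(.5172,.0222,-.157)
# arm top in top image: pad ends at crop (350,270); intersect plane jig y=0 
def ray(n,uv):
    c=C[n];k=cv2.undistortPoints(np.array([[uv]],float),c["K"],np.array(c["D"]))[0,0]
    d=c["cam_to_world"][:3,:3]@[k[0],-k[1],-1];return c["cam_to_world"][:3,3],d
def atplane(n,crop,off,sc,y=0):
    o,d=ray(n,(np.array(crop)+.5)/sc-.5+off)
    nrm=np.array([-np.sin(J[2]),np.cos(J[2]),0]);p0=np.array([J[0],J[1],0])+nrm*y
    X=o+d*((p0-o)@nrm)/(d@nrm);e=X-p0
    return np.round(1e3*np.array([np.cos(J[2])*e[0]+np.sin(J[2])*e[1],X[2]]),0)
for nm,c in(("armtop",(422,133)),("handle end",(462,193))):print(nm,atplane("scene",c,(240,190),5.2))
for nm,c in(("pad",(348,270)),("handle end",(367,28))):print(nm,atplane("top",c,(255,140),5.6))
E
```

```text
armtop [ -1. 102.]
handle end [113. 189.]
pad [-13. 160.]
handle end [121. 188.]
```

Call:
send_rows([
  {"rz":0.92,"dy":0,"dx":0},
  {"rz":0.92},
  {"rz":0.91},
  {"dy":-1,"dx":0.2},
  {"dy":-1,"dx":0.2},
  {"dy":-1,"dx":0.2},
  {"dy":-1,"dx":0.2},
  {"dy":-1,"dx":0.2},
])

```text
$.commands[0]: bad value
```

Call:
send_rows([
  {"dy":-1,"dx":0.2},
  {"dy":-1,"dx":0.2},
  {"dy":-1,"dx":0.2},
  {"dy":-1,"dx":0.2},
  {"dy":-1,"dx":0.2},
  {"dy":-1,"dx":0.2},
  {"dy":-1,"dx":0.2},
  {"dy":-1,"dx":0.2},
])

```text
$.commands[0]: bad value
```

```bash
python3 go.py -82 -85 100
```

```text
t 0.1 jig mm [-195.4 -700.8  197.4] F jig [-1.2  0.1 -0.2] w 0.086
turn units [-0.01  0.    2.75]
shift after turn [  4.54 -24.63   3.89] shift now [ 15.41 -19.73   3.93] radius 0.426
```

Call:
send_rows([
  {"dx":0,"dy":0,"dz":0,"rx":0,"ry":0,"rz":0.92},
  {"dx":0,"dy":0,"dz":0,"rx":0,"ry":0,"rz":0.92},
  {"dx":0,"dy":0,"dz":0,"rx":0,"ry":0,"rz":0.91},
  {"dx":0.2,"dy":-1,"dz":0,"rx":0,"ry":0,"rz":0},
  {"dx":0.2,"dy":-1,"dz":0,"rx":0,"ry":0,"rz":0},
  {"dx":0.2,"dy":-1,"dz":0,"rx":0,"ry":0,"rz":0},
  {"dx":0.2,"dy":-1,"dz":0,"rx":0,"ry":0,"rz":0},
  {"dx":0.2,"dy":-1,"dz":0,"rx":0,"ry":0,"rz":0},
])

```text
time: 1.1
tool_pos: [0.2591, -0.5192, 0.1979]
eef_rot: [0.997, -0.078, -0.0, -0.0]
force: [0.1, 0.0, -0.0]
width: 0.0854
```

```bash
python3 go.py -82 -85 100
```

```text
t 1.1 jig mm [-170.3 -575.1  197.9] F jig [ 0.1  0.  -0. ] w 0.085
turn units [-0.  0.  0.]
shift after turn [  3.53 -19.6    3.92] shift now [  3.55 -19.6    3.93] radius 0.426
```

Commands execute accurately when every row has all six keys.

Call:
send_rows([
  {"dx":0.2,"dy":-1,"dz":0,"rx":0,"ry":0,"rz":0},
  {"dx":0.2,"dy":-1,"dz":0,"rx":0,"ry":0,"rz":0},
  {"dx":0.2,"dy":-1,"dz":0,"rx":0,"ry":0,"rz":0},
  {"dx":0.2,"dy":-1,"dz":0,"rx":0,"ry":0,"rz":0},
  {"dx":0.2,"dy":-1,"dz":0,"rx":0,"ry":0,"rz":0},
  {"dx":0.2,"dy":-1,"dz":0,"rx":0,"ry":0,"rz":0},
  {"dx":0.2,"dy":-1,"dz":0,"rx":0,"ry":0,"rz":0},
  {"dx":0.2,"dy":-1,"dz":0,"rx":0,"ry":0,"rz":0},
])

```text
time: 2.1
tool_pos: [0.3295, -0.328, 0.198]
eef_rot: [0.997, -0.078, -0.0, -0.0]
force: [-1.0, 0.3, 0.6]
width: 0.0857
```

Call:
send_rows([
  {"dx":0.2,"dy":-1,"dz":0,"rx":0,"ry":0,"rz":0},
  {"dx":0.2,"dy":-1,"dz":0,"rx":0,"ry":0,"rz":0},
  {"dx":0.2,"dy":-1,"dz":0,"rx":0,"ry":0,"rz":0},
  {"dx":0.2,"dy":-1,"dz":0.3,"rx":0,"ry":0,"rz":0},
  {"dx":0.2,"dy":-1,"dz":0.5,"rx":0,"ry":0,"rz":0},
  {"dx":0.2,"dy":-1,"dz":0.7,"rx":0,"ry":0,"rz":0},
  {"dx":0.2,"dy":-1,"dz":0.8,"rx":0,"ry":0,"rz":0},
  {"dx":0.2,"dy":-1,"dz":0.8,"rx":0,"ry":0,"rz":0},
])

```text
time: 3.1
tool_pos: [0.4002, -0.1369, 0.1201]
eef_rot: [0.997, -0.078, -0.0, 0.0]
force: [-0.0, 0.0, 0.1]
width: 0.0856
```

Call:
send_rows([
  {"dx":0.2,"dy":-1,"dz":0.4,"rx":0,"ry":0,"rz":0},
  {"dx":0.15,"dy":-1,"dz":0.4,"rx":0,"ry":0,"rz":0},
  {"dx":0,"dy":-1,"dz":0,"rx":0,"ry":0,"rz":0},
  {"dx":0,"dy":-0.6,"dz":0,"rx":0,"ry":0,"rz":0},
  {"dx":0,"dy":0,"dz":0,"rx":0,"ry":0,"rz":0},
])

```text
time: 3.72
tool_pos: [0.4227, -0.0492, 0.1007]
eef_rot: [0.997, -0.077, -0.0, -0.0]
force: [0.8, -0.1, -0.2]
width: 0.085
```

```bash
python3 go.py -82 -85 18; python3 - <<'E'
from h import *
a=cams.read_camera("scene")[100:300,200:420]; cv2.imwrite("pics/s1.png",cv2.resize(a,None,fx=3,fy=3,interpolation=cv2.INTER_CUBIC))
E
```

```text
t 3.73 jig mm [-82.1 -85.3 100.7] F jig [ 0.8  0.  -0.2] w 0.085
turn units [-0.    0.    0.02]
shift after turn [ 0.01 -0.01  3.31] shift now [ 0.01 -0.01  3.31] radius 0.426
```

View pics/s1.png

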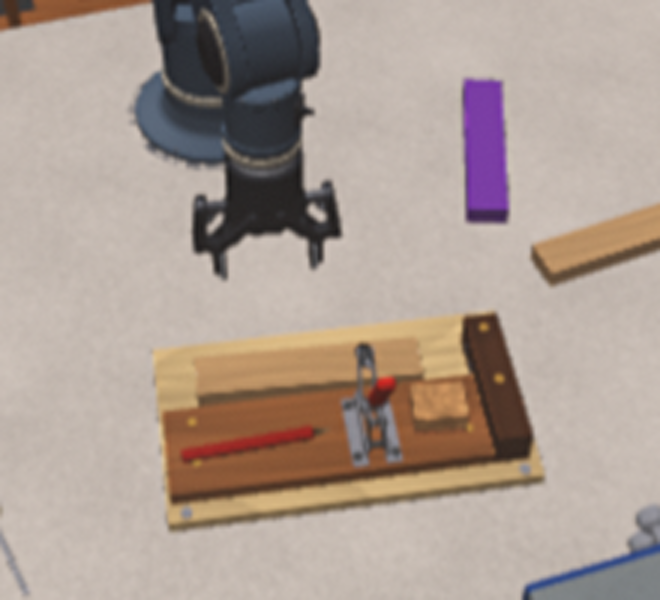

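The open fingers are robot-side of the rail, aligned along the fence and clear of it. Next I descend and push toward the fence.

Call:
send_rows([
  {"dx":0,"dy":0,"dz":0.9,"rx":0,"ry":0,"rz":0},
  {"dx":0,"dy":0,"dz":0.9,"rx":0,"ry":0,"rz":0},
  {"dx":0,"dy":0,"dz":0.9,"rx":0,"ry":0,"rz":0},
  {"dx":0,"dy":0,"dz":0.5,"rx":0,"ry":0,"rz":0},
  {"dx":0,"dy":0,"dz":0,"rx":0,"ry":0,"rz":0},
])

```text
time: 4.4
tool_pos: [0.4222, -0.0506, 0.0202]
eef_rot: [0.997, -0.078, -0.001, 0.0]
force: [-0.1, 0.0, -0.2]
width: 0.0856
```

Call:
send_rows([
  {"dx":0.15,"dy":0,"dz":0,"rx":0,"ry":0,"rz":0},
  {"dx":0.15,"dy":0,"dz":0,"rx":0,"ry":0,"rz":0},
  {"dx":0.1,"dy":0,"dz":0,"rx":0,"ry":0,"rz":0},
  {"dx":0.1,"dy":0,"dz":0,"rx":0,"ry":0,"rz":0},
])

```text
time: 4.9
tool_pos: [0.4356, -0.0521, 0.0211]
eef_rot: [0.997, -0.078, 0.0, 0.0]
force: [0.5, -0.1, 0.2]
width: 0.0851
```

```bash
python3 go.py -61 -85 18
```

```text
t 4.9 jig mm [-69.  -86.2  21.1] F jig [ 0.5 -0.1  0.2] w 0.085
turn units [ 0. -0.  0.]
shift after turn [ 0.32 -0.05  0.12] shift now [ 0.32 -0.05  0.12] radius 0.447
```

Call:
send_rows([
  {"dx":0,"dy":0,"dz":0.16,"rx":0,"ry":0,"rz":0},
  {"dx":0.1,"dy":0,"dz":0,"rx":0,"ry":0,"rz":0},
  {"dx":0.1,"dy":0,"dz":0,"rx":0,"ry":0,"rz":0},
  {"dx":0.08,"dy":0,"dz":0,"rx":0,"ry":0,"rz":0},
])

```text
time: 5.4
tool_pos: [0.4424, -0.0532, 0.0168]
eef_rot: [0.997, -0.078, 0.0, 0.0]
force: [-0.1, -0.2, -0.0]
width: 0.0854
```

```bash
python3 go.py -61 -85 18;python3 - <<'E'
from h import *
a=cams.read_camera("scene")[190:290,240:390]; cv2.imwrite("pics/s2.png",cv2.resize(a,None,fx=5.2,fy=5.2,interpolation=cv2.INTER_CUBIC))
E
```

```text
t 5.4 jig mm [-62.1 -86.1  16.8] F jig [-0.  -0.3 -0. ] w 0.085
turn units [ 0. -0.  0.]
shift after turn [ 0.04 -0.05 -0.05] shift now [ 0.04 -0.05 -0.05] radius 0.447
```

View pics/s2.png

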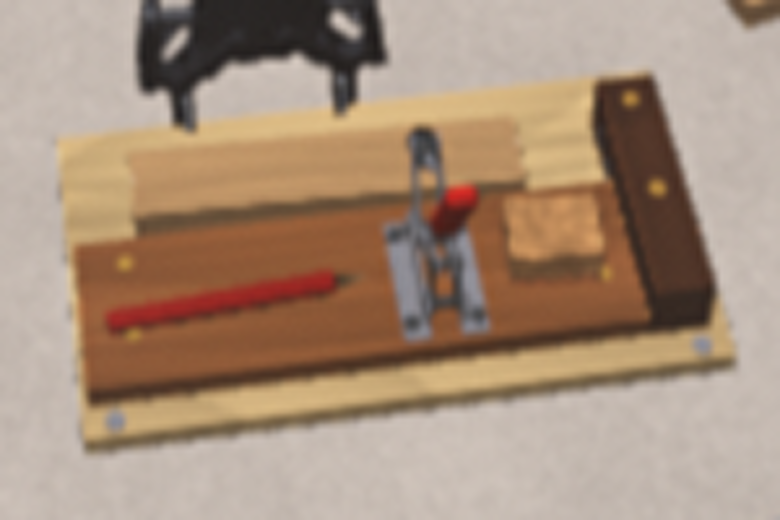

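```bash
python3 - <<'E'
from h import *
J=(.5172,.0222,-.157)
for y in(-136,-36):
  for x in (-73,-62,-51):
    for z in(20,30,44):print(x,y,z,((proj("scene",loc(J,[x,y,z]))[0]-(240,190))*5.2).round())
E
```

```text
-73 -136 20 [183. 151.]
-73 -136 30 [183. 140.]
-73 -136 44 [181. 126.]
-62 -136 20 [185. 164.]
-62 -136 30 [184. 154.]
-62 -136 44 [183. 140.]
-51 -136 20 [187. 178.]
-51 -136 30 [186. 168.]
-51 -136 44 [185. 154.]
-73 -36 20 [342. 132.]
-73 -36 30 [341. 121.]
-73 -36 44 [341. 107.]
-62 -36 20 [344. 145.]
-62 -36 30 [344. 135.]
-62 -36 44 [344. 121.]
-51 -36 20 [347. 159.]
-51 -36 30 [347. 148.]
-51 -36 44 [347. 134.]
```

Call:
send_rows([
  {"dx":-0.2,"dy":0,"dz":-0.5,"rx":0,"ry":0,"rz":0},
  {"dx":0,"dy":0,"dz":0,"rx":0,"ry":0,"rz":0},
])

```text
time: 5.7
tool_pos: [0.4374, -0.0524, 0.0303]
eef_rot: [0.997, -0.078, 0.001, 0.0]
force: [-0.2, 0.0, 0.4]
width: 0.0857
```

Call:
send_rows([
  {"dx":0,"dy":0,"dz":0,"rx":0,"ry":0,"rz":0},
  {"dx":0,"dy":0,"dz":0,"rx":0,"ry":0,"rz":0},
  {"dx":0,"dy":0,"dz":0,"rx":0,"ry":0,"rz":0},
  {"dx":0,"dy":0,"dz":0,"rx":0,"ry":0,"rz":0},
  {"dx":0,"dy":0,"dz":0,"rx":0,"ry":0,"rz":0},
  {"dx":0,"dy":0,"dz":0,"rx":0,"ry":0,"rz":0},
], gripper=0)

```text
time: 6.45
tool_pos: [0.4372, -0.0524, 0.0293]
eef_rot: [0.997, -0.078, 0.0, 0.0]
force: [0.6, -0.1, -0.4]
width: -0.0001
```

```bash
python3 go.py -61 -85 28;python3 - <<'E'
from h import *
a=cams.read_camera("scene")[190:290,240:390]; cv2.imwrite("pics/s3.png",cv2.resize(a,None,fx=5.2,fy=5.2,interpolation=cv2.INTER_CUBIC))
a=cams.read_camera("top")[140:240,255:395]; cv2.imwrite("pics/t3.png",cv2.resize(a,None,fx=5.6,fy=5.6,interpolation=cv2.INTER_CUBIC))
J=(.5172,.0222,-.157)
for x in (-78,-67,-56):
    for z in(20,30,44):print(x,z,((proj("scene",loc(J,[x,-86,z]))[0]-(240,190))*5.2).round())
E
```

```text
t 6.45 jig mm [-67.4 -86.2  29.3] F jig [ 0.6  0.  -0.4] w -0.0
turn units [ 0. -0.  0.]
shift after turn [ 0.26 -0.05  0.05] shift now [ 0.26 -0.05  0.05] radius 0.447
-78 20 [262. 135.]
-78 30 [261. 125.]
-78 44 [261. 111.]
-67 20 [264. 148.]
-67 30 [264. 138.]
-67 44 [263. 124.]
-56 20 [266. 162.]
-56 30 [266. 152.]
-56 44 [265. 138.]
```

View pics/s3.png

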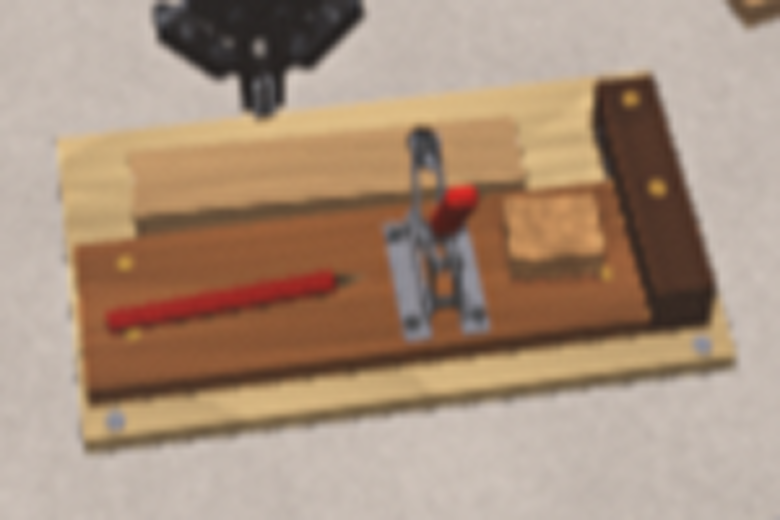

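View pics/t3.png

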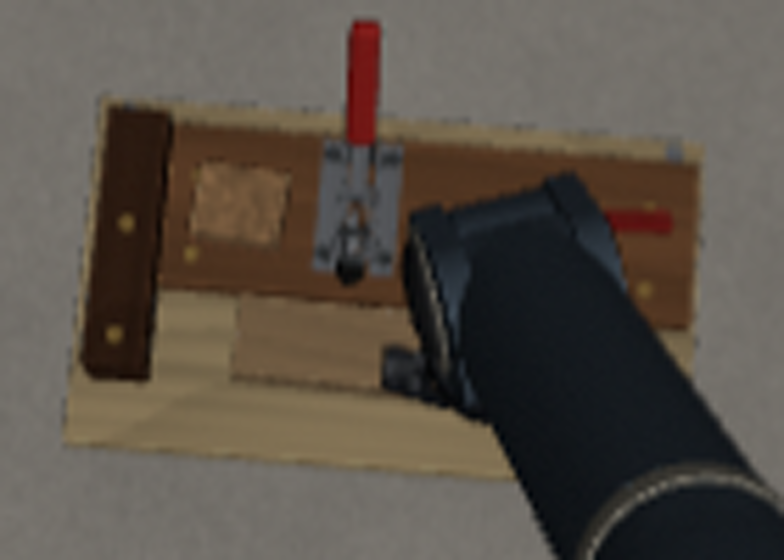

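```bash
python3 - <<'E'
from h import *
J=(.5172,.0222,-.157)
a=cams.read_camera("scene")[170:235,250:330]; a=cv2.resize(a,None,fx=9,fy=9,interpolation=cv2.INTER_NEAREST)
p=manip.observe()["tool_pos"]
for dz,c in((0,(0,255,0)),(.019,(255,0,0)),(.073,(0,255,255))):
  q=((proj("scene",p+[0,0,dz])[0]+.5-(250,170))*9);cv2.circle(a,tuple(int(v) for v in q),4,c,-1);print(q)
cv2.imwrite("pics/s3b.png",a)
E
```

```text
[370.13842963 424.26825336]
[368.60454672 390.71961208]
[364.08411235 291.74282106]
```

View pics/s3b.png

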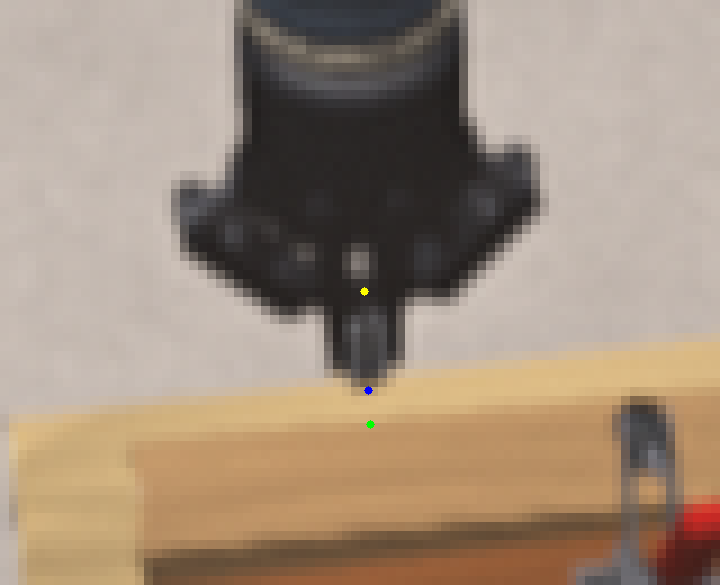

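The visible tip sits about 4 px above the projected TCP, which doesn't match. I'll probe the board gently to find the true tip height.

Call:
send_rows([
  {"dx":-0.3,"dy":0,"dz":0,"rx":0,"ry":0,"rz":0},
  {"dx":0,"dy":0,"dz":0.2,"rx":0,"ry":0,"rz":0},
  {"dx":0,"dy":0,"dz":0.16,"rx":0,"ry":0,"rz":0},
  {"dx":0,"dy":0,"dz":0,"rx":0,"ry":0,"rz":0},
])

```text
time: 7.1
tool_pos: [0.4295, -0.0512, 0.0199]
eef_rot: [0.997, -0.078, -0.0, -0.0]
force: [0.3, 0.3, -0.3]
width: -0.0004
```

Call:
send_rows([
  {"dx":0,"dy":0,"dz":0.06,"rx":0,"ry":0,"rz":0},
  {"dx":0,"dy":0,"dz":0.04,"rx":0,"ry":0,"rz":0},
  {"dx":0,"dy":0,"dz":0,"rx":0,"ry":0,"rz":0},
])

```text
time: 7.48
tool_pos: [0.4297, -0.0512, 0.0178]
eef_rot: [0.997, -0.078, -0.0, 0.0]
force: [-0.2, -1.5, 0.6]
width: 0.0002
```

```bash
python3 go.py -61 -85 28;python3 - <<'E'
from h import *
a=cams.read_camera("scene")[170:235,250:330]; a=cv2.resize(a,None,fx=9,fy=9,interpolation=cv2.INTER_NEAREST)
cv2.imwrite("pics/s4.png",a)
E
```

```text
t 7.47 jig mm [-74.9 -86.2  17.8] F jig [ 0.1 -1.5  0.6] w 0.0
turn units [0. 0. 0.]
shift after turn [ 0.56 -0.05 -0.41] shift now [ 0.56 -0.05 -0.41] radius 0.447
```

View pics/s4.png

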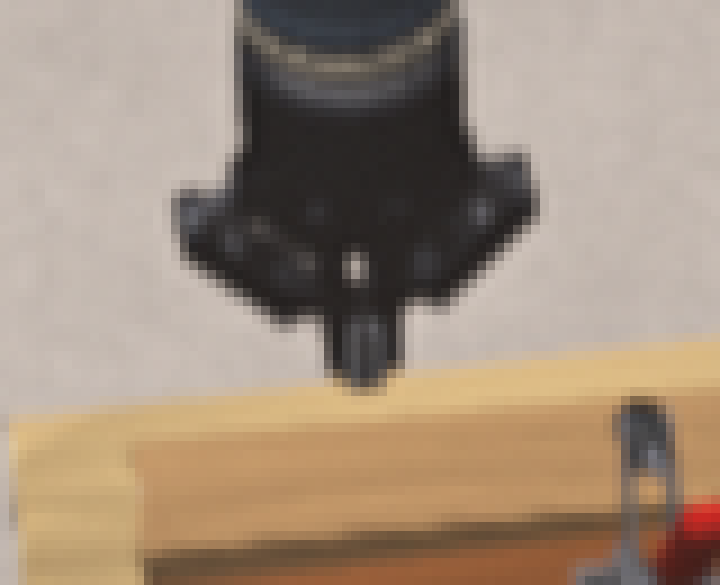

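```bash
python3 - <<'E'
from h import *
J=(.5172,.0222,-.157)
for x in(-110,-100,-90,-75):print(x,((proj("scene",loc(J,[x,-86,18]))[0]+.5-(250,170))*9).round())
for x in(-100,):print(x,((proj("scene",loc(J,[x,-215,18]))[0]+.5-(250,170))*9).round())
c=C["scene"];print(c["cam_to_world"][:3,3])
E
```

```text
-110 [357. 355.]
-100 [360. 375.]
-90 [364. 396.]
-75 [369. 428.]
-100 [  8. 417.]
[ 1.35131888 -0.285012    1.19133784]
```

Call:
send_rows([
  {"dx":0,"dy":0,"dz":0.08,"rx":0,"ry":0,"rz":0},
  {"dx":0,"dy":0,"dz":0,"rx":0,"ry":0,"rz":0},
])

```text
time: 7.78
tool_pos: [0.4296, -0.0512, 0.0157]
eef_rot: [0.997, -0.078, -0.0, 0.0]
force: [-0.1, 0.6, -0.4]
width: 0.0002
```

Call:
send_rows([
  {"dx":0,"dy":0,"dz":0.08,"rx":0,"ry":0,"rz":0},
  {"dx":0,"dy":0,"dz":0,"rx":0,"ry":0,"rz":0},
])

```text
time: 8.02
tool_pos: [0.4296, -0.0512, 0.0136]
eef_rot: [0.997, -0.078, -0.0, 0.0]
force: [0.2, -0.2, -0.2]
width: -0.0002
```

Call:
send_rows([
  {"dx":0,"dy":0,"dz":0.1,"rx":0,"ry":0,"rz":0},
  {"dx":0,"dy":0,"dz":0.06,"rx":0,"ry":0,"rz":0},
  {"dx":0,"dy":0,"dz":0,"rx":0,"ry":0,"rz":0},
])

```text
time: 8.4
tool_pos: [0.4296, -0.0512, 0.0097]
eef_rot: [0.997, -0.078, -0.0, 0.0]
force: [-0.4, 0.1, 0.4]
width: 0.0001
```

```bash
python3 go.py -61 -85 28;python3 - <<'E'
from h import *
a=cams.read_camera("scene")[170:235,250:330]; a=cv2.resize(a,None,fx=9,fy=9,interpolation=cv2.INTER_NEAREST)
cv2.imwrite("pics/s5.png",a)
E
```

```text
t 8.4 jig mm [-75.  -86.2   9.7] F jig [-0.4  0.1  0.4] w 0.0
turn units [0.   0.   0.01]
shift after turn [ 0.56 -0.05 -0.73] shift now [ 0.56 -0.05 -0.73] radius 0.447
```

View pics/s5.png

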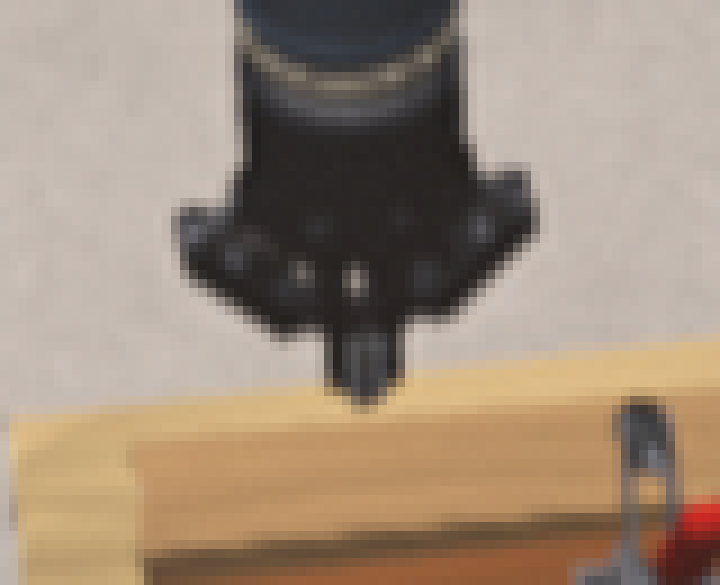

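Call:
send_rows([
  {"dx":0,"dy":0,"dz":0.1,"rx":0,"ry":0,"rz":0},
  {"dx":0,"dy":0,"dz":0.06,"rx":0,"ry":0,"rz":0},
  {"dx":0,"dy":0,"dz":0,"rx":0,"ry":0,"rz":0},
])

```text
time: 8.82
tool_pos: [0.4296, -0.0512, 0.0057]
eef_rot: [0.997, -0.078, -0.0, 0.0]
force: [-0.0, -0.4, 0.3]
width: -0.0
```

Call:
send_rows([
  {"dx":0,"dy":0,"dz":0.08,"rx":0,"ry":0,"rz":0},
  {"dx":0,"dy":0,"dz":0,"rx":0,"ry":0,"rz":0},
])

```text
time: 9.07
tool_pos: [0.4297, -0.0512, 0.0037]
eef_rot: [0.997, -0.078, -0.0, 0.0]
force: [0.0, -0.8, -0.6]
width: 0.0002
```

Call:
send_rows([
  {"dx":0,"dy":0,"dz":0.08,"rx":0,"ry":0,"rz":0},
  {"dx":0,"dy":0,"dz":0,"rx":0,"ry":0,"rz":0},
])

```text
time: 9.32
tool_pos: [0.4296, -0.0512, 0.0017]
eef_rot: [0.997, -0.078, -0.0, 0.0]
force: [-0.4, -0.5, -1.4]
width: 0.0004
```

Call:
send_rows([
  {"dx":0.15,"dy":0,"dz":0,"rx":0,"ry":0,"rz":0},
  {"dx":0.15,"dy":0,"dz":0,"rx":0,"ry":0,"rz":0},
  {"dx":0,"dy":0,"dz":0,"rx":0,"ry":0,"rz":0},
])

```text
time: 9.7
tool_pos: [0.4377, -0.0524, 0.0018]
eef_rot: [0.997, -0.078, 0.0, -0.0]
force: [-0.3, 0.6, -0.3]
width: 0.0003
```

```bash
python3 go.py -61 -85 28;python3 - <<'E'
from h import *
a=cams.read_camera("scene")[170:235,250:330]; a=cv2.resize(a,None,fx=9,fy=9,interpolation=cv2.INTER_NEAREST)
cv2.imwrite("pics/s6.png",a)
E
```

```text
t 9.7 jig mm [-66.9 -86.2   1.8] F jig [-0.4  0.5 -0.3] w 0.0
turn units [-0. -0.  0.]
shift after turn [ 0.23 -0.05 -1.05] shift now [ 0.23 -0.05 -1.05] radius 0.447
```

View pics/s6.png

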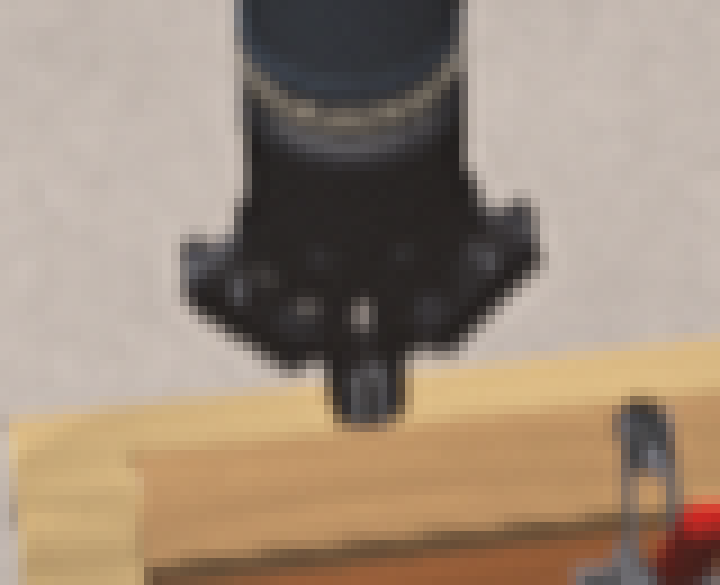

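The rail shifts when the TCP is at jig x ≈ -67, so x agrees. The real tip sits about 20 mm above the reported TCP z. I continue the push toward the fence.

Call:
send_rows([
  {"dx":0.1,"dy":0,"dz":0,"rx":0,"ry":0,"rz":0},
  {"dx":0.1,"dy":0,"dz":0,"rx":0,"ry":0,"rz":0},
  {"dx":0,"dy":0,"dz":0,"rx":0,"ry":0,"rz":0},
])

```text
time: 10.12
tool_pos: [0.4424, -0.0531, 0.0018]
eef_rot: [0.997, -0.078, 0.0, -0.0]
force: [-0.2, -0.2, 0.2]
width: 0.0
```

```bash
python3 go.py -61 -85 28;python3 - <<'E'
from h import *
a=cams.read_camera("scene")[190:290,240:390]; cv2.imwrite("pics/s7.png",cv2.resize(a,None,fx=5.2,fy=5.2,interpolation=cv2.INTER_CUBIC))
E
```

```text
t 10.12 jig mm [-62.1 -86.1   1.8] F jig [-0.1 -0.2  0.2] w 0.0
turn units [-0. -0.  0.]
shift after turn [ 0.04 -0.04 -1.05] shift now [ 0.04 -0.04 -1.05] radius 0.447
```

View pics/s7.png

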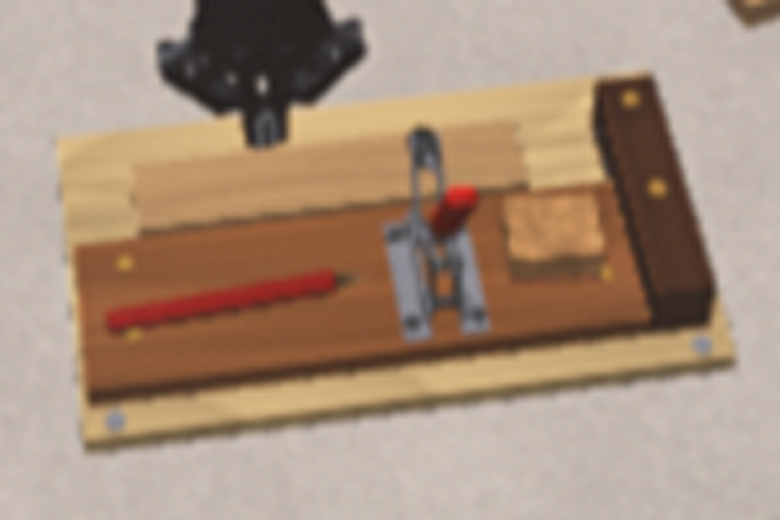

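Call:
send_rows([
  {"dx":-0.4,"dy":0,"dz":-0.1,"rx":0,"ry":0,"rz":0},
  {"dx":0,"dy":1,"dz":0,"rx":0,"ry":0,"rz":0},
  {"dx":0,"dy":1,"dz":0,"rx":0,"ry":0,"rz":0},
  {"dx":0,"dy":1,"dz":0,"rx":0,"ry":0,"rz":0},
  {"dx":0,"dy":1,"dz":0,"rx":0,"ry":0,"rz":0},
  {"dx":0,"dy":0.7,"dz":0,"rx":0,"ry":0,"rz":0},
  {"dx":0.9,"dy":0,"dz":0,"rx":0,"ry":0,"rz":0},
  {"dx":0.9,"dy":0,"dz":0,"rx":0,"ry":0,"rz":0},
])

```text
time: 11.18
tool_pos: [0.4581, -0.175, 0.0046]
eef_rot: [0.997, -0.078, -0.0, 0.0]
force: [0.0, -0.1, 0.5]
width: -0.0001
```

Call:
send_rows([
  {"dx":0,"dy":-0.2,"dz":0,"rx":0,"ry":0,"rz":0},
  {"dx":0,"dy":-0.2,"dz":0,"rx":0,"ry":0,"rz":0},
  {"dx":0,"dy":-0.2,"dz":0,"rx":0,"ry":0,"rz":0},
  {"dx":0,"dy":-0.2,"dz":0,"rx":0,"ry":0,"rz":0},
  {"dx":0,"dy":-0.2,"dz":0,"rx":0,"ry":0,"rz":0},
  {"dx":0,"dy":-0.2,"dz":0,"rx":0,"ry":0,"rz":0},
])

```text
time: 11.92
tool_pos: [0.4625, -0.1451, 0.0043]
eef_rot: [0.997, -0.078, -0.0, 0.0]
force: [-1.0, -1.7, 0.3]
width: 0.0002
```

```bash
python3 go.py -28 -135 2;python3 - <<'E'
from h import *
a=cams.read_camera("scene")[190:290,240:390]; cv2.imwrite("pics/s8.png",cv2.resize(a,None,fx=5.2,fy=5.2,interpolation=cv2.INTER_CUBIC))
E
```

```text
t 11.93 jig mm [ -27.8 -173.8    4.3] F jig [-0.7 -1.8  0.3] w 0.0
turn units [0. 0. 0.]
shift after turn [-0.01 -1.55  0.09] shift now [-0.01 -1.55  0.09] radius 0.48
```

View pics/s8.png

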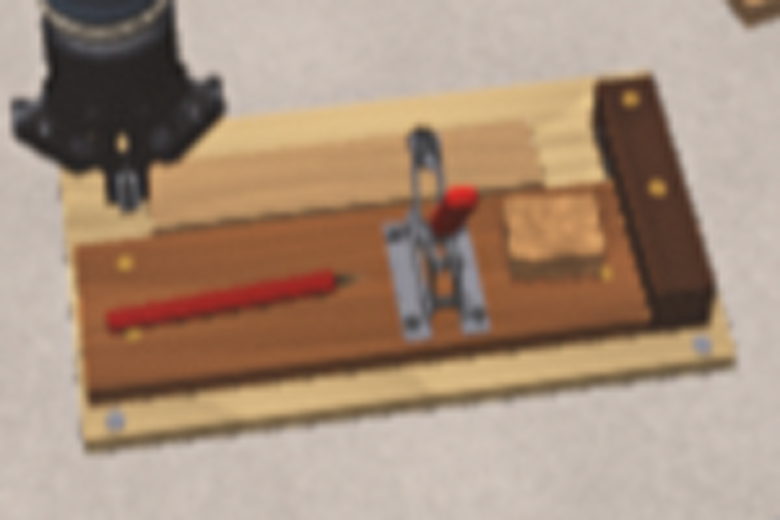

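Call:
send_rows([
  {"dx":0,"dy":-0.2,"dz":0,"rx":0,"ry":0,"rz":0},
  {"dx":0,"dy":-0.2,"dz":0,"rx":0,"ry":0,"rz":0},
  {"dx":0,"dy":-0.2,"dz":0,"rx":0,"ry":0,"rz":0},
  {"dx":0,"dy":-0.2,"dz":0,"rx":0,"ry":0,"rz":0},
  {"dx":0,"dy":-0.2,"dz":0,"rx":0,"ry":0,"rz":0},
  {"dx":0,"dy":-0.2,"dz":0,"rx":0,"ry":0,"rz":0},
  {"dx":0,"dy":-0.1,"dz":0,"rx":0,"ry":0,"rz":0},
])

```text
time: 12.85
tool_pos: [0.4685, -0.1123, 0.0044]
eef_rot: [0.997, -0.078, 0.0, -0.0]
force: [-1.6, -0.9, -0.0]
width: 0.0003
```

Call:
send_rows([
  {"dx":0,"dy":-0.1,"dz":0,"rx":0,"ry":0,"rz":0},
  {"dx":0,"dy":0,"dz":0,"rx":0,"ry":0,"rz":0},
])

```text
time: 13.1
tool_pos: [0.469, -0.11, 0.0044]
eef_rot: [0.997, -0.078, 0.0, -0.0]
force: [-0.2, -0.7, -0.1]
width: -0.0002
```

```bash
python3 go.py -28 -135 2;python3 - <<'E'
from h import *
a=cams.read_camera("scene")[190:290,240:390]; cv2.imwrite("pics/s9.png",cv2.resize(a,None,fx=5.2,fy=5.2,interpolation=cv2.INTER_CUBIC))
E
```

```text
t 13.1 jig mm [ -26.9 -138.1    4.4] F jig [-0.1 -0.7 -0.1] w -0.0
turn units [-0.   -0.01  0.01]
shift after turn [-0.04 -0.13  0.1 ] shift now [-0.04 -0.13  0.1 ] radius 0.48
```

View pics/s9.png

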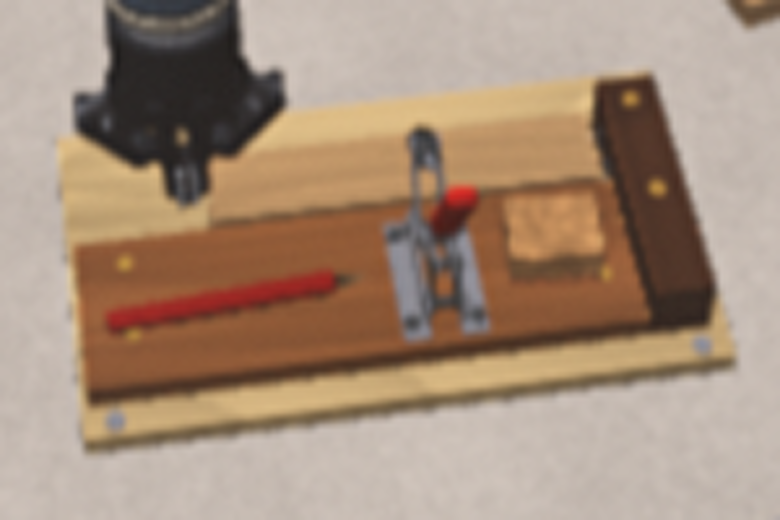

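Nearly home: the rail's right end, at about (605,115), is close to the block. I continue until the force rises.

Call:
send_rows([
  {"dx":0,"dy":-0.1,"dz":0,"rx":0,"ry":0,"rz":0},
  {"dx":0,"dy":-0.06,"dz":0,"rx":0,"ry":0,"rz":0},
  {"dx":0,"dy":0,"dz":0,"rx":0,"ry":0,"rz":0},
])

```text
time: 13.52
tool_pos: [0.4697, -0.1063, 0.0046]
eef_rot: [0.997, -0.078, 0.001, -0.0]
force: [-0.1, -0.5, 1.7]
width: 0.0003
```

Call:
send_rows([
  {"dx":0,"dy":-0.06,"dz":0,"rx":0,"ry":0,"rz":0},
  {"dx":0,"dy":0,"dz":0,"rx":0,"ry":0,"rz":0},
])

```text
time: 13.78
tool_pos: [0.4697, -0.1053, 0.0046]
eef_rot: [0.997, -0.078, 0.0, 0.0]
force: [0.1, -1.1, 3.1]
width: 0.0
```

```bash
python3 go.py -28 -135 2;python3 - <<'E'
from h import *
a=cams.read_camera("scene")[190:290,240:390]; cv2.imwrite("pics/s10.png",cv2.resize(a,None,fx=5.2,fy=5.2,interpolation=cv2.INTER_CUBIC))
a=cams.read_camera("top")[140:240,255:395]; cv2.imwrite("pics/t10.png",cv2.resize(a,None,fx=5.6,fy=5.6,interpolation=cv2.INTER_CUBIC))
E
```

```text
t 13.78 jig mm [ -27.  -133.3    4.6] F jig [ 0.3 -1.   3.1] w 0.0
turn units [ 0. -0.  0.]
shift after turn [-0.04  0.07  0.1 ] shift now [-0.04  0.07  0.1 ] radius 0.48
```

View pics/s10.png

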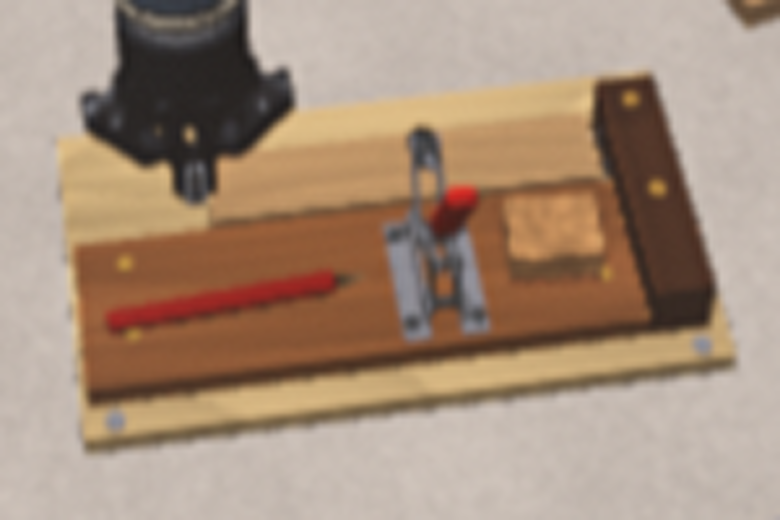

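View pics/t10.png

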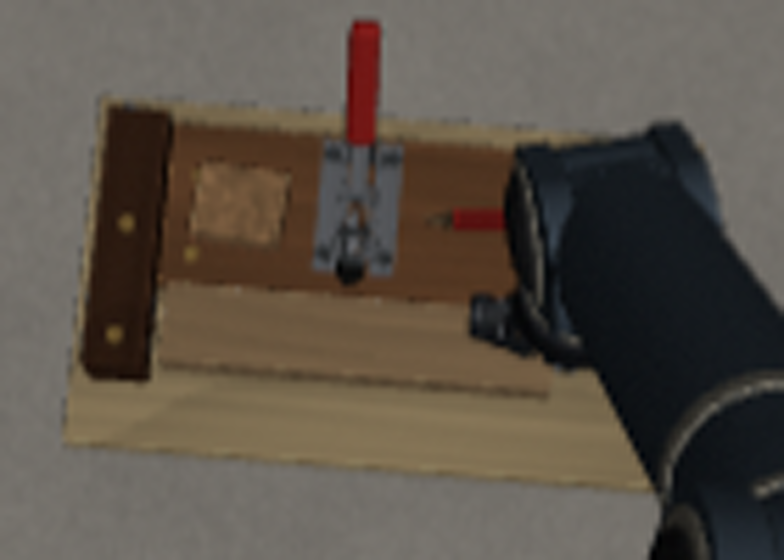

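```bash
python3 - <<'E'
import cv2
t=cv2.imread("pics/t10.png");s=cv2.imread("pics/s10.png")
a=cv2.resize(t[260:410,130:300],None,fx=4,fy=4,interpolation=cv2.INTER_CUBIC);a=cv2.convertScaleAbs(a,alpha=1.6);cv2.imwrite("pics/t10a.png",a)
a=cv2.resize(s[60:260,520:720],None,fx=3,fy=3,interpolation=cv2.INTER_CUBIC)
b=cv2.resize(s[110:250,150:320],None,fx=3.5,fy=3.5,interpolation=cv2.INTER_CUBIC);cv2.imwrite("pics/s10a.png",a);cv2.imwrite("pics/s10b.png",b)
from h import *
J=(.5172,.0222,-.157)
for x,y in((0,120),(-50,120),(0,-120),(-50,-120)):
  print(x,y,"top",(((proj("top",loc(J,[x,y,44]))[0]+.5-(255,140))*5.6)).round(),"scene",(((proj("scene",loc(J,[x,y,44]))[0]+.5-(240,190))*5.2)).round())
E
```

```text
0 120 top [157. 283.] scene [614. 170.]
-50 120 top [149. 363.] scene [596. 108.]
0 -120 top [548. 313.] scene [223. 219.]
-50 -120 top [543. 393.] scene [214. 154.]
```

View pics/t10a.png

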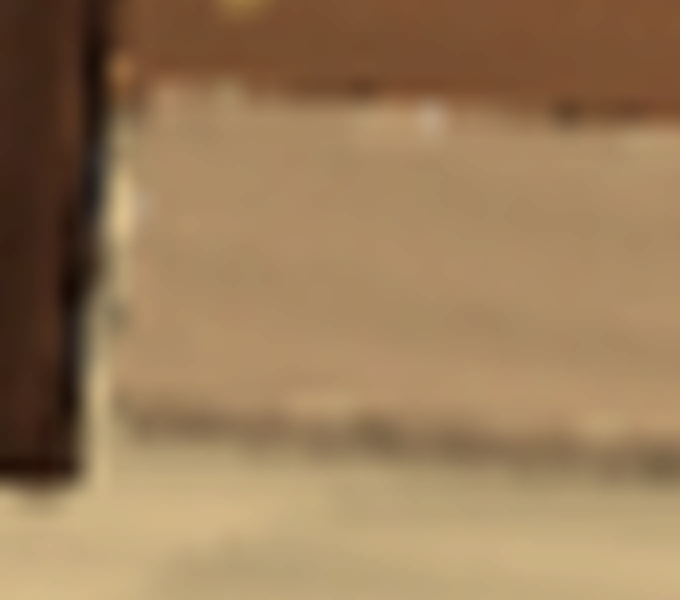

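View pics/s10b.png

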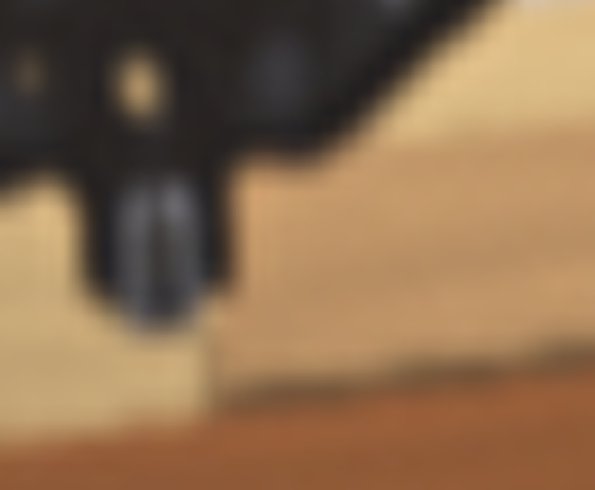

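View pics/s10a.png

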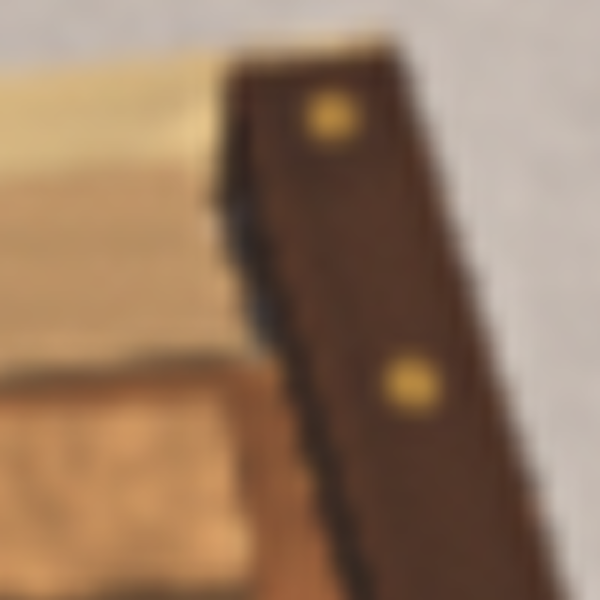

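The gap to the block is still about 4 mm, and Fz has risen because the tip is riding on the rail's top edge. The tip is too high, so I'll back off and descend until the board is felt.

Call:
send_rows([
  {"dx":0,"dy":0.9,"dz":0,"rx":0,"ry":0,"rz":0},
  {"dx":0,"dy":0,"dz":0.2,"rx":0,"ry":0,"rz":0},
  {"dx":0,"dy":0,"dz":0.1,"rx":0,"ry":0,"rz":0},
  {"dx":0,"dy":0,"dz":0,"rx":0,"ry":0,"rz":0},
])

```text
time: 14.38
tool_pos: [0.4656, -0.1261, -0.0037]
eef_rot: [0.997, -0.077, -0.0, -0.0]
force: [-0.0, -0.6, 0.8]
width: -0.0
```

Call:
send_rows([
  {"dx":0,"dy":0,"dz":0.16,"rx":0,"ry":0,"rz":0},
  {"dx":0,"dy":0,"dz":0,"rx":0,"ry":0,"rz":0},
])

```text
time: 14.62
tool_pos: [0.4657, -0.1269, -0.0075]
eef_rot: [0.997, -0.078, -0.0, -0.0]
force: [0.1, -0.0, 0.1]
width: 0.0
```

Call:
send_rows([
  {"dx":0,"dy":0,"dz":0.16,"rx":0,"ry":0,"rz":0},
  {"dx":0,"dy":0,"dz":0,"rx":0,"ry":0,"rz":0},
])

```text
time: 14.88
tool_pos: [0.4656, -0.1272, -0.0115]
eef_rot: [0.997, -0.078, -0.0, -0.0]
force: [0.8, -0.1, -0.3]
width: -0.0001
```

Call:
send_rows([
  {"dx":0,"dy":0,"dz":0.12,"rx":0,"ry":0,"rz":0},
  {"dx":0,"dy":0,"dz":0,"rx":0,"ry":0,"rz":0},
])

```text
time: 15.12
tool_pos: [0.4657, -0.1272, -0.0144]
eef_rot: [0.997, -0.078, -0.0, -0.0]
force: [-0.5, -0.6, 0.1]
width: -0.0001
```

Call:
send_rows([
  {"dx":0,"dy":0,"dz":0.12,"rx":0,"ry":0,"rz":0},
  {"dx":0,"dy":0,"dz":0,"rx":0,"ry":0,"rz":0},
])

```text
time: 15.38
tool_pos: [0.466, -0.1273, -0.015]
eef_rot: [0.997, -0.078, -0.0, 0.001]
force: [-6.3, 1.7, 24.1]
width: 0.0001
```

```bash
python3 go.py -28 -135 2;python3 - <<'E'
from h import *
a=cams.read_camera("scene")[190:290,240:390]; cv2.imwrite("pics/s11.png",cv2.resize(a,None,fx=5.2,fy=5.2,interpolation=cv2.INTER_CUBIC))
E
```

```text
t 15.38 jig mm [ -27.2 -155.7  -15. ] F jig [-6.5  0.7 24.1] w 0.0
turn units [0.01 0.   0.  ]
shift after turn [-0.03 -0.83 -0.68] shift now [-0.03 -0.83 -0.68] radius 0.48
```

View pics/s11.png

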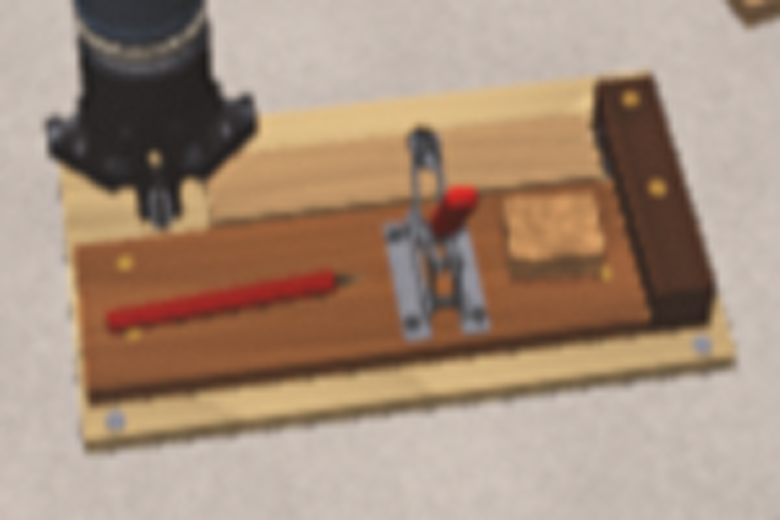

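The board contact comes at TCP z = -15 mm, so the tips are about 33 mm above the reported TCP. I raise 7.5 mm and push the end home at mid-height.

Call:
send_rows([
  {"dx":0,"dy":0,"dz":-0.3,"rx":0,"ry":0,"rz":0},
  {"dx":0,"dy":-0.3,"dz":0,"rx":0,"ry":0,"rz":0},
  {"dx":0,"dy":-0.2,"dz":0,"rx":0,"ry":0,"rz":0},
  {"dx":0,"dy":-0.1,"dz":0,"rx":0,"ry":0,"rz":0},
  {"dx":0,"dy":-0.1,"dz":0,"rx":0,"ry":0,"rz":0},
  {"dx":0,"dy":0,"dz":0,"rx":0,"ry":0,"rz":0},
])

```text
time: 16.18
tool_pos: [0.4685, -0.1097, -0.0099]
eef_rot: [0.997, -0.078, -0.0, -0.0]
force: [-0.5, 0.8, -0.1]
width: -0.0001
```

```bash
python3 go.py -28 -135 -10
```

```text
t 16.18 jig mm [ -27.5 -137.9   -9.9] F jig [-0.6  0.8 -0.1] w -0.0
turn units [-0.    0.    0.01]
shift after turn [-0.02 -0.12  0.01] shift now [-0.02 -0.12  0.01] radius 0.48
```

Call:
send_rows([
  {"dx":0,"dy":-0.1,"dz":0,"rx":0,"ry":0,"rz":0},
  {"dx":0,"dy":-0.08,"dz":0,"rx":0,"ry":0,"rz":0},
  {"dx":0,"dy":0,"dz":0,"rx":0,"ry":0,"rz":0},
])

```text
time: 16.55
tool_pos: [0.4691, -0.1056, -0.0097]
eef_rot: [0.997, -0.078, -0.0, 0.0]
force: [0.3, -0.9, 0.8]
width: -0.0002
```

Call:
send_rows([
  {"dx":0,"dy":-0.06,"dz":0,"rx":0,"ry":0,"rz":0},
  {"dx":0,"dy":0,"dz":0,"rx":0,"ry":0,"rz":0},
])

```text
time: 16.8
tool_pos: [0.4691, -0.1055, -0.0097]
eef_rot: [0.997, -0.079, -0.0, 0.001]
force: [-1.4, -4.7, -0.5]
width: -0.0001
```

Call:
send_rows([
  {"dx":0,"dy":-0.06,"dz":0,"rx":0,"ry":0,"rz":0},
  {"dx":0,"dy":0,"dz":0,"rx":0,"ry":0,"rz":0},
])

```text
time: 17.05
tool_pos: [0.469, -0.1055, -0.0097]
eef_rot: [0.997, -0.079, -0.0, 0.002]
force: [-2.0, -8.4, -0.8]
width: 0.0002
```

```bash
python3 go.py -28 -135 -10
```

```text
t 17.05 jig mm [ -27.6 -133.6   -9.7] F jig [-0.7 -8.6 -0.8] w 0.0
turn units [ 0.02  0.   -0.01]
shift after turn [-0.02  0.05  0.01] shift now [-0.02  0.05  0.01] radius 0.48
```

Hard stop at jig y = -133.6 with the force rising to 8.6 N, so the end is on the bush block. Next I square it to the fence.

Call:
send_rows([
  {"dx":0,"dy":0.5,"dz":0,"rx":0,"ry":0,"rz":0},
  {"dx":-0.95,"dy":0,"dz":0,"rx":0,"ry":0,"rz":0},
  {"dx":-0.95,"dy":0,"dz":0,"rx":0,"ry":0,"rz":0},
  {"dx":0,"dy":-0.9,"dz":0,"rx":0,"ry":0,"rz":0},
  {"dx":0,"dy":-0.9,"dz":0,"rx":0,"ry":0,"rz":0},
  {"dx":0,"dy":-0.8,"dz":0,"rx":0,"ry":0,"rz":0},
  {"dx":0.2,"dy":0,"dz":0,"rx":0,"ry":0,"rz":0},
  {"dx":0.2,"dy":0,"dz":0,"rx":0,"ry":0,"rz":0},
])

```text
time: 18.05
tool_pos: [0.4413, -0.0454, -0.0096]
eef_rot: [0.997, -0.078, 0.0, 0.0]
force: [-0.3, -0.1, 0.2]
width: 0.0002
```

```bash
python3 go.py -61 -80 -10
```

```text
t 18.05 jig mm [-64.4 -78.6  -9.6] F jig [-0.3 -0.1  0.2] w 0.0
turn units [-0. -0.  0.]
shift after turn [0.13 0.06 0.01] shift now [0.13 0.06 0.01] radius 0.447
```

Call:
send_rows([
  {"dx":0.1,"dy":0,"dz":0,"rx":0,"ry":0,"rz":0},
  {"dx":0.06,"dy":0,"dz":0,"rx":0,"ry":0,"rz":0},
  {"dx":0,"dy":0,"dz":0,"rx":0,"ry":0,"rz":0},
])

```text
time: 18.42
tool_pos: [0.4437, -0.0461, -0.01]
eef_rot: [0.997, -0.078, -0.001, 0.0]
force: [-1.9, -1.3, -0.8]
width: 0.0002
```

```bash
python3 go.py -61 -80 -10
```

```text
t 18.43 jig mm [-61.9 -79.  -10. ] F jig [-1.7 -1.6 -0.8] w 0.0
turn units [ 0.    0.01 -0.  ]
shift after turn [0.04 0.04 0.  ] shift now [ 0.04  0.04 -0.  ] radius 0.447
```

Call:
send_rows([
  {"dx":0.06,"dy":0,"dz":0,"rx":0,"ry":0,"rz":0},
  {"dx":0.06,"dy":0,"dz":0,"rx":0,"ry":0,"rz":0},
  {"dx":0,"dy":0,"dz":0,"rx":0,"ry":0,"rz":0},
])

```text
time: 18.8
tool_pos: [0.4435, -0.0461, -0.0103]
eef_rot: [0.997, -0.078, -0.004, 0.001]
force: [-8.3, 0.3, 6.1]
width: -0.0001
```

```bash
python3 go.py -61 -80 -10
```

```text
t 18.8 jig mm [-62.1 -79.  -10.3] F jig [-8.3 -1.   6.1] w -0.0
turn units [0.01 0.04 0.  ]
shift after turn [ 0.04  0.04 -0.01] shift now [ 0.04  0.04 -0.01] radius 0.447
```

Call:
send_rows([
  {"dx":-0.6,"dy":0,"dz":0,"rx":0,"ry":0,"rz":0},
  {"dx":0,"dy":-1,"dz":0,"rx":0,"ry":0,"rz":0},
  {"dx":0,"dy":-1,"dz":0,"rx":0,"ry":0,"rz":0},
  {"dx":0,"dy":-1,"dz":0,"rx":0,"ry":0,"rz":0},
  {"dx":0,"dy":-1,"dz":0,"rx":0,"ry":0,"rz":0},
  {"dx":0,"dy":-1,"dz":0,"rx":0,"ry":0,"rz":0},
  {"dx":0,"dy":-0.8,"dz":0,"rx":0,"ry":0,"rz":0},
  {"dx":0.3,"dy":0,"dz":0,"rx":0,"ry":0,"rz":0},
])

```text
time: 19.8
tool_pos: [0.4634, 0.1005, -0.0093]
eef_rot: [0.997, -0.076, 0.001, -0.001]
force: [0.0, -0.4, -0.5]
width: 0.0
```

```bash
python3 go.py -61 66 -10
```

```text
t 19.8 jig mm [-65.4  68.9  -9.3] F jig [ 0.1 -0.3 -0.5] w 0.0
turn units [-0.01 -0.01  0.03]
shift after turn [0.18 0.12 0.03] shift now [0.17 0.12 0.03] radius 0.477
```

Call:
send_rows([
  {"dx":0.1,"dy":0,"dz":0,"rx":0,"ry":0,"rz":0},
  {"dx":0.1,"dy":0,"dz":0,"rx":0,"ry":0,"rz":0},
  {"dx":0,"dy":0,"dz":0,"rx":0,"ry":0,"rz":0},
])

```text
time: 20.18
tool_pos: [0.4669, 0.0966, -0.0099]
eef_rot: [0.997, -0.079, -0.001, 0.001]
force: [-2.8, 0.2, 0.9]
width: 0.0
```

```bash
python3 go.py -61 66 -10
```

```text
t 20.18 jig mm [-61.3  65.6  -9.9] F jig [-2.8 -0.2  0.9] w 0.0
turn units [ 0.01  0.01 -0.  ]
shift after turn [ 0.01 -0.02  0.  ] shift now [ 0.01 -0.02  0.  ] radius 0.477
```

Call:
send_rows([
  {"dx":0.1,"dy":0,"dz":0,"rx":0,"ry":0,"rz":0},
  {"dx":0,"dy":0,"dz":0,"rx":0,"ry":0,"rz":0},
])

```text
time: 20.42
tool_pos: [0.4667, 0.0965, -0.0103]
eef_rot: [0.997, -0.078, -0.003, 0.001]
force: [-7.7, 1.3, 5.3]
width: -0.0003
```

```bash
python3 go.py -61 66 -10
```

```text
t 20.43 jig mm [-61.5  65.5 -10.3] F jig [-7.8  0.1  5.3] w -0.0
turn units [0.02 0.04 0.  ]
shift after turn [ 0.02 -0.02 -0.01] shift now [ 0.02 -0.02 -0.01] radius 0.477
```

Call:
send_rows([
  {"dx":-0.5,"dy":0,"dz":0,"rx":0,"ry":0,"rz":0},
  {"dx":-0.1,"dy":0,"dz":-0.8,"rx":0,"ry":0,"rz":0},
  {"dx":0,"dy":0,"dz":-0.9,"rx":0,"ry":0,"rz":0},
  {"dx":0,"dy":0,"dz":-0.9,"rx":0,"ry":0,"rz":0},
  {"dx":0,"dy":0,"dz":-0.9,"rx":0,"ry":0,"rz":0},
])

```text
time: 21.05
tool_pos: [0.4559, 0.0995, 0.0787]
eef_rot: [0.997, -0.078, 0.001, -0.0]
force: [-0.2, -0.6, -0.1]
width: 0.0001
```

```bash
python3 go.py -61 66 -10;python3 - <<'E'
from h import *
a=cams.read_camera("scene")[190:290,240:390]; cv2.imwrite("pics/s12.png",cv2.resize(a,None,fx=5.2,fy=5.2,interpolation=cv2.INTER_CUBIC))
a=cams.read_camera("top")[140:240,255:395]; cv2.imwrite("pics/t12.png",cv2.resize(a,None,fx=5.6,fy=5.6,interpolation=cv2.INTER_CUBIC))
E
```

```text
t 21.05 jig mm [-72.6  66.8  78.7] F jig [-0.2 -0.6 -0.1] w 0.0
turn units [-0.   -0.01  0.  ]
shift after turn [0.47 0.03 3.55] shift now [0.46 0.03 3.55] radius 0.477
```

View pics/s12.png

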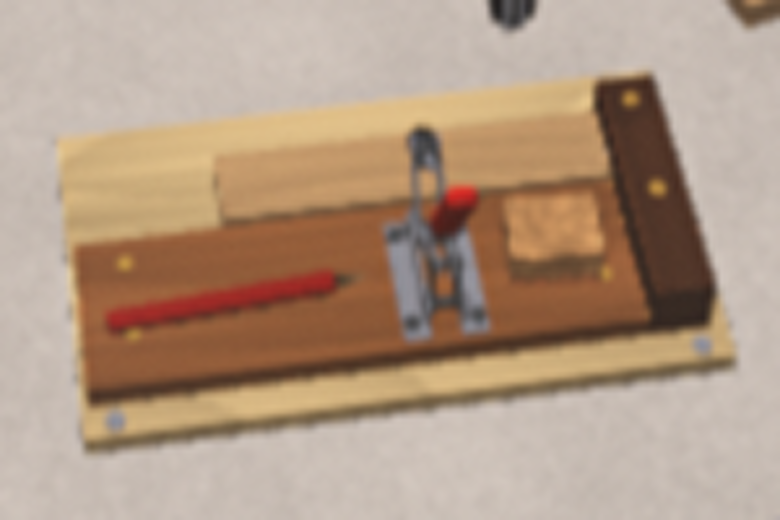

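View pics/t12.png

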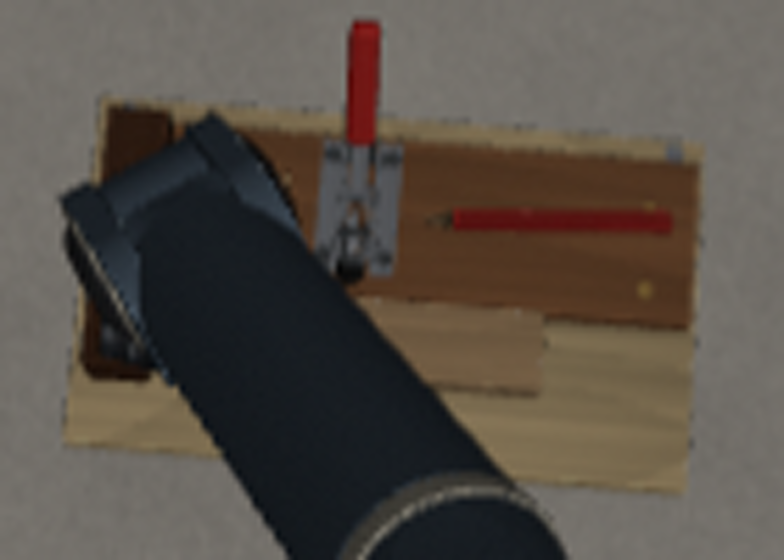

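The rail is home: its far end is at (218,185) against a predicted 214–223, both fence hard stops were felt at x ≈ -62, and no gap shows at the block. Next is the handle, approached from the robot's side.

Call:
send_rows([
  {"dx":0,"dy":0,"dz":-1,"rx":0,"ry":0,"rz":0},
  {"dx":0,"dy":0,"dz":-1,"rx":0,"ry":0,"rz":0},
  {"dx":0,"dy":0.6,"dz":-1,"rx":0,"ry":0,"rz":0},
  {"dx":0,"dy":1,"dz":-0.3,"rx":0,"ry":0,"rz":0},
  {"dx":0.3,"dy":1,"dz":0,"rx":0,"ry":0,"rz":0},
  {"dx":1,"dy":0,"dz":0,"rx":0,"ry":0,"rz":0},
  {"dx":1,"dy":0,"dz":0,"rx":0,"ry":0,"rz":0},
  {"dx":1,"dy":0,"dz":0,"rx":0,"ry":0,"rz":0},
])

```text
time: 22.15
tool_pos: [0.5275, 0.0221, 0.1593]
eef_rot: [0.997, -0.078, -0.0, 0.0]
force: [-0.6, -1.1, -0.5]
width: -0.0002
```

Call:
send_rows([
  {"dx":1,"dy":0,"dz":0,"rx":0,"ry":0,"rz":0},
  {"dx":1,"dy":0,"dz":0,"rx":0,"ry":0,"rz":0},
  {"dx":0,"dy":0,"dz":0,"rx":0,"ry":0,"rz":0},
])

```text
time: 22.52
tool_pos: [0.5772, 0.0142, 0.159]
eef_rot: [0.997, -0.079, -0.0, 0.0]
force: [-0.4, 0.1, -0.3]
width: 0.0
```

```bash
python3 go.py 75 0 141;python3 - <<'E'
from h import *
a=cams.read_camera("scene")[170:270,240:390]; cv2.imwrite("pics/s13.png",cv2.resize(a,None,fx=5.2,fy=5.2,interpolation=cv2.INTER_CUBIC))
E
```

```text
t 22.52 jig mm [ 60.5   1.5 159. ] F jig [-0.4 -0.  -0.3] w 0.0
turn units [ 0.  0. -0.]
shift after turn [0.58 0.06 0.72] shift now [0.58 0.06 0.72] radius 0.591
```

View pics/s13.png

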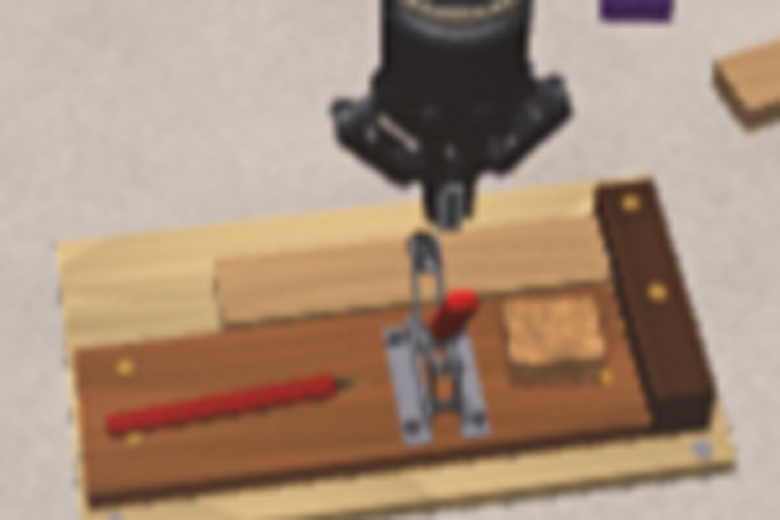

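Call:
send_rows([
  {"dx":0.2,"dy":0,"dz":0.64,"rx":0,"ry":0,"rz":0},
  {"dx":0.5,"dy":0.06,"dz":0,"rx":0,"ry":0,"rz":0},
  {"dx":0.5,"dy":0,"dz":0,"rx":0,"ry":0,"rz":0},
  {"dx":0.3,"dy":0,"dz":0,"rx":0,"ry":0,"rz":0},
  {"dx":0.2,"dy":0,"dz":0,"rx":0,"ry":0,"rz":0},
  {"dx":0,"dy":0,"dz":0,"rx":0,"ry":0,"rz":0},
])

```text
time: 23.32
tool_pos: [0.6186, 0.0067, 0.1444]
eef_rot: [0.997, -0.078, 0.0, -0.0]
force: [-0.3, 0.4, 0.2]
width: -0.0002
```

```bash
python3 go.py 104 0 141;python3 - <<'E'
from h import *
a=cams.read_camera("scene")[170:270,240:390]; cv2.imwrite("pics/s14.png",cv2.resize(a,None,fx=5.2,fy=5.2,interpolation=cv2.INTER_CUBIC))
E
```

```text
t 23.32 jig mm [102.6   0.6 144.4] F jig [-0.4  0.3  0.2] w -0.0
turn units [-0.   -0.01  0.  ]
shift after turn [0.06 0.02 0.14] shift now [0.06 0.02 0.14] radius 0.62
```

View pics/s14.png

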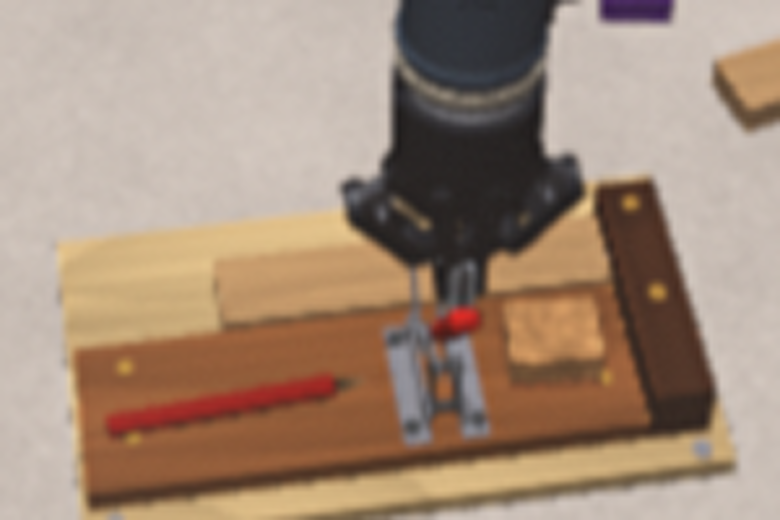

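The handle is moving: its end went from (460,298) to (463,318). I follow the arc down.

Call:
send_rows([
  {"dx":0.23,"dy":0,"dz":0.3,"rx":0,"ry":0,"rz":0},
  {"dx":0.23,"dy":0,"dz":0.36,"rx":0,"ry":0,"rz":0},
  {"dx":0.12,"dy":0,"dz":0.32,"rx":0,"ry":0,"rz":0},
  {"dx":0.06,"dy":0,"dz":0.26,"rx":0,"ry":0,"rz":0},
  {"dx":0.06,"dy":0,"dz":0.26,"rx":0,"ry":0,"rz":0},
  {"dx":0,"dy":0,"dz":0,"rx":0,"ry":0,"rz":0},
])

```text
time: 24.12
tool_pos: [0.6346, 0.0039, 0.1057]
eef_rot: [0.997, -0.078, -0.001, 0.0]
force: [-0.4, 0.0, -0.1]
width: -0.0002
```

```bash
python3 go.py 122 0 98;python3 - <<'E'
from h import *
a=cams.read_camera("scene")[170:270,240:390]; cv2.imwrite("pics/s15.png",cv2.resize(a,None,fx=5.2,fy=5.2,interpolation=cv2.INTER_CUBIC))
E
```

```text
t 24.12 jig mm [118.9   0.2 105.7] F jig [-0.4 -0.  -0.1] w -0.0
turn units [0.   0.01 0.  ]
shift after turn [0.13 0.01 0.31] shift now [0.13 0.01 0.31] radius 0.638
```

View pics/s15.png

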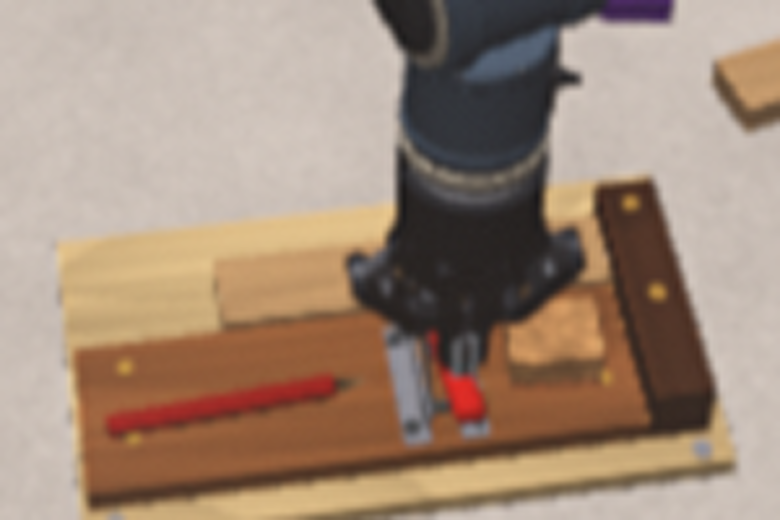

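Call:
send_rows([
  {"dx":0.06,"dy":0,"dz":0.18,"rx":0,"ry":0,"rz":0},
  {"dx":0.06,"dy":0,"dz":0.2,"rx":0,"ry":0,"rz":0},
  {"dx":0.04,"dy":0,"dz":0.2,"rx":0,"ry":0,"rz":0},
  {"dx":0.04,"dy":0,"dz":0.2,"rx":0,"ry":0,"rz":0},
])

```text
time: 24.68
tool_pos: [0.6412, 0.0032, 0.0881]
eef_rot: [0.997, -0.078, 0.001, -0.0]
force: [0.1, -0.4, 6.5]
width: 0.0001
```

Call:
send_rows([
  {"dx":0.04,"dy":0,"dz":0.2,"rx":0,"ry":0,"rz":0},
  {"dx":0.04,"dy":0,"dz":0.2,"rx":0,"ry":0,"rz":0},
  {"dx":0.04,"dy":0,"dz":0.2,"rx":0,"ry":0,"rz":0},
])

```text
time: 25.05
tool_pos: [0.6445, 0.0026, 0.0729]
eef_rot: [0.997, -0.078, 0.001, -0.0]
force: [1.9, -0.1, 2.5]
width: 0.0
```

```bash
python3 go.py 129 0 50;python3 - <<'E'
from h import *
a=cams.read_camera("scene")[170:270,240:390]; cv2.imwrite("pics/s16.png",cv2.resize(a,None,fx=5.2,fy=5.2,interpolation=cv2.INTER_CUBIC))
E
```

```text
t 25.05 jig mm [128.8   0.6  72.9] F jig [1.9 0.2 2.5] w 0.0
turn units [-0.   -0.02  0.  ]
shift after turn [0.01 0.02 0.92] shift now [0.01 0.02 0.92] radius 0.645
```

View pics/s16.png

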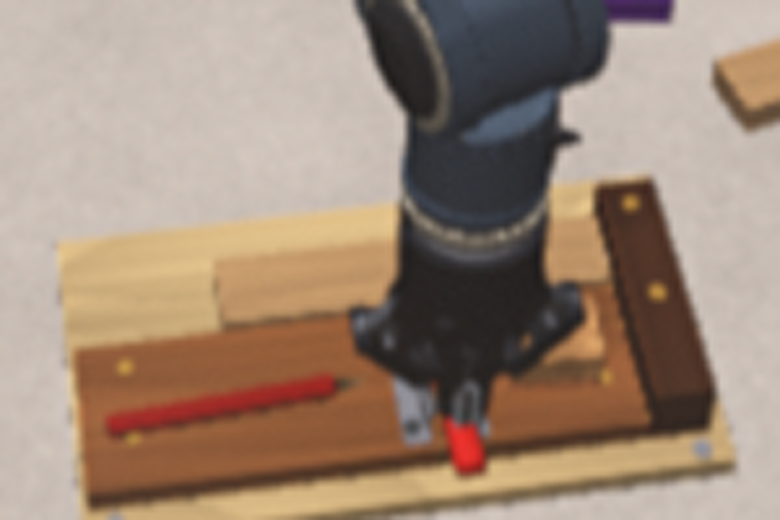

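The peak has passed and the force has dropped to 2.5 N. I push on through the dead point to the stop.

Call:
send_rows([
  {"dx":0,"dy":0,"dz":0.25,"rx":0,"ry":0,"rz":0},
  {"dx":0,"dy":0,"dz":0.25,"rx":0,"ry":0,"rz":0},
  {"dx":0,"dy":0,"dz":0.2,"rx":0,"ry":0,"rz":0},
  {"dx":0,"dy":0,"dz":0,"rx":0,"ry":0,"rz":0},
])

```text
time: 25.6
tool_pos: [0.6426, 0.0027, 0.054]
eef_rot: [0.997, -0.078, -0.001, 0.0]
force: [0.2, -0.8, -0.5]
width: -0.0001
```

Call:
send_rows([
  {"dx":0,"dy":0,"dz":0.15,"rx":0,"ry":0,"rz":0},
  {"dx":0,"dy":0,"dz":0,"rx":0,"ry":0,"rz":0},
])

```text
time: 25.85
tool_pos: [0.6435, 0.0028, 0.0512]
eef_rot: [0.997, -0.078, 0.0, -0.0]
force: [-0.4, 0.4, -0.0]
width: 0.0
```

```bash
python3 go.py 129 0 50
```

```text
t 25.85 jig mm [127.8   0.6  51.2] F jig [-0.5  0.4 -0. ] w 0.0
turn units [-0. -0.  0.]
shift after turn [0.05 0.02 0.05] shift now [0.05 0.02 0.05] radius 0.645
```

Call:
send_rows([
  {"dx":0,"dy":0,"dz":0.1,"rx":0,"ry":0,"rz":0},
  {"dx":0,"dy":0,"dz":0,"rx":0,"ry":0,"rz":0},
])

```text
time: 26.1
tool_pos: [0.6437, 0.0028, 0.0499]
eef_rot: [0.997, -0.078, 0.001, 0.0]
force: [-2.6, 0.4, 8.0]
width: -0.0003
```

Call:
send_rows([
  {"dx":0,"dy":0,"dz":0.08,"rx":0,"ry":0,"rz":0},
  {"dx":0,"dy":0,"dz":0,"rx":0,"ry":0,"rz":0},
])

```text
time: 26.35
tool_pos: [0.6439, 0.0028, 0.0488]
eef_rot: [0.997, -0.078, 0.001, 0.0]
force: [-3.6, -0.9, 11.7]
width: 0.0003
```

The handle is solid against its stop at tip z ≈ 83 mm, which is the expected locked height. I retreat upward and check.

Call:
send_rows([
  {"dx":0,"dy":0,"dz":-0.6,"rx":0,"ry":0,"rz":0},
  {"dx":0,"dy":0,"dz":-1,"rx":0,"ry":0,"rz":0},
  {"dx":0,"dy":0,"dz":-1,"rx":0,"ry":0,"rz":0},
  {"dx":0,"dy":0,"dz":-1,"rx":0,"ry":0,"rz":0},
  {"dx":0,"dy":0,"dz":-1,"rx":0,"ry":0,"rz":0},
  {"dx":-0.8,"dy":0,"dz":-1,"rx":0,"ry":0,"rz":0},
  {"dx":-1,"dy":0,"dz":-0.5,"rx":0,"ry":0,"rz":0},
  {"dx":-1,"dy":0,"dz":0,"rx":0,"ry":0,"rz":0},
])

```text
time: 27.35
tool_pos: [0.574, 0.0139, 0.2006]
eef_rot: [0.997, -0.078, 0.001, -0.0]
force: [0.6, 0.1, -0.3]
width: -0.0002
```

Call:
send_rows([
  {"dx":-1,"dy":0.6,"dz":0,"rx":0,"ry":0,"rz":0},
  {"dx":-1,"dy":1,"dz":0,"rx":0,"ry":0,"rz":0},
  {"dx":-0.9,"dy":1,"dz":0,"rx":0,"ry":0,"rz":0},
  {"dx":-0.4,"dy":1,"dz":0,"rx":0,"ry":0,"rz":0},
  {"dx":0,"dy":1,"dz":0,"rx":0,"ry":0,"rz":0},
  {"dx":0,"dy":1,"dz":0,"rx":0,"ry":0,"rz":0},
  {"dx":0,"dy":1,"dz":0,"rx":0,"ry":0,"rz":0},
  {"dx":0,"dy":0,"dz":0,"rx":0,"ry":0,"rz":0},
])

```text
time: 28.35
tool_pos: [0.4663, -0.1383, 0.1992]
eef_rot: [0.997, -0.08, -0.0, 0.0]
force: [0.3, 0.6, -0.1]
width: -0.0002
```

```bash
python3 go.py;python3 - <<'E'
from h import *
a=cams.read_camera("scene");cv2.imwrite("pics/s17f.png",a);a=a[190:290,240:390]; cv2.imwrite("pics/s17.png",cv2.resize(a,None,fx=5.2,fy=5.2,interpolation=cv2.INTER_CUBIC))
a=cams.read_camera("top")[140:240,255:395]; cv2.imwrite("pics/t17.png",cv2.resize(a,None,fx=5.6,fy=5.6,interpolation=cv2.INTER_CUBIC))
E
```

```text
t 28.35 jig mm [ -25.2 -166.5  199.2] F jig [ 0.2  0.7 -0.1] w -0.0
```

View pics/s17.png

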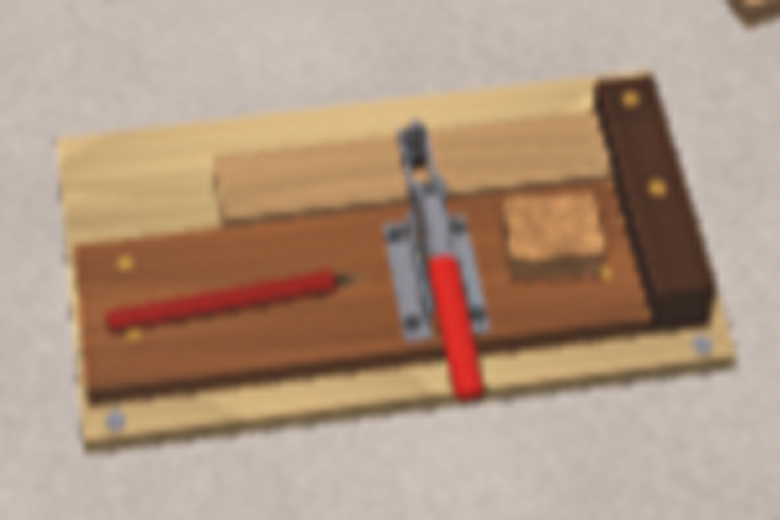

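View pics/t17.png

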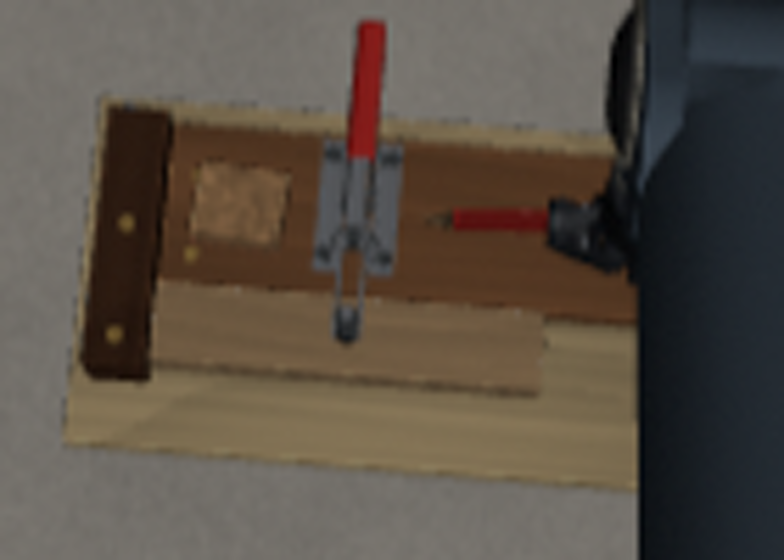

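View pics/s17f.png

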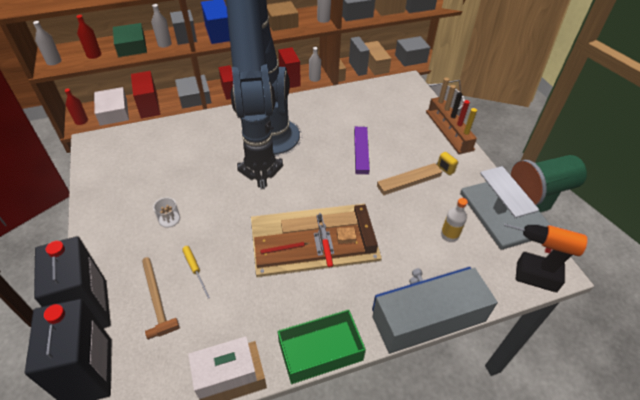

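The clamp is locked with the handle level (its end is at (467,395) in the scene crop) and the pad on the rail at (412,155). The rail sits flush with the block and the fence, the bystanders haven't moved, and the robot is clear. I'm handing in.

```bash
python3 -c "
from cell import workorder
print(workorder.hand_in())"
```

```text
the job is handed in; nothing more can be done
None
```

The rail is pushed home, the clamp is locked on it, and the job is handed in at about 28.4 s. No verdict was reported.

**What I did:** With closed fingertips I pushed the rail to the fence, then along onto the bush block, then square against the fence at jig y ≈ -80 and +66 mm. After that I pushed the red handle over its dead point.

**Checks that passed:**
- **Rail:** I felt firm stops at the block (8.6 N) and at both fence pushes (about 8 N each). The final pictures show no visible gap at either face.
- **Clamp:** The push force peaked at around 6.5 N, then dropped to nothing as the handle snapped over. The handle was solid at the expected locked height of about 83 mm. After I let go it stayed level, with the pad on the rail.
- **Surroundings:** No bystander looks moved, and the robot ended clear of everything.

**What disagreed or could not be checked:**
- **Fingertip height:** The real fingertips sat about 33 mm above the reported TCP height. I found this by touching the board (24 N), because the pictures did not match. Before that, the first end push rode onto the rail's top edge and left a gap of about 4 mm, so I redid it lower.
- **Camera fits:** The jig position from the two cameras differed by about 3 mm, so I relied on the contact stops for the final position.
- **Pad force:** I could not measure it directly. That it is above 10 N is inferred from the lock.

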